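# Sort incoming specimens for the analyser stations

## Robot

A 6-joint arm with a two-finger parallel gripper is mounted at the origin on the work surface. World frame = base frame: x ahead of the robot, y to its left, z up, the work surface at z = 0. Lengths are in m, angles in rad, forces in N, time in s.
With the tool pointing down it reaches from about 0.35 to 0.975 m from the base axis. Payload 4.9 kg.
Tool frame: the origin (TCP) lies on the centre line of the jaws, within the pads' length; the fingertips stand manip.tip_reach ahead of it and the grasp point (between the pads) is the TCP (manip.tip_reach is the distance from the TCP to the fingertips, in m); z points along the fingers, y is the line along which they close (so a half turn about z gives the same grasp; the last joint's range is limited). The gripper opens to 85 mm and grips with 20 to 120 N. Pads are 22 mm wide; open, the fingers measure 114 mm over their backs; the gripper's body (76 mm by 85 mm) begins 54 mm behind the grasp point. The pads swing forward as they close: fully open they stand 13 mm farther back than shut.
Start: joints at [-1.407, 0.053, 1.613, -0, 1.476, -0.119], TCP at [0.174, -0.6, 0.212] pointing down, gripper open.
Joint ranges: [-3.01, 3.01], [-1.01, 2.22], [0.06, 2.58], [-1.02, 4.17], [0.09, 2.62], [-3.14, 3.14]. Speed limits (rad/s): [2.57, 2.57, 3.14, 3.14, 3.14, 3.14].

## Interface

Orientations are given as a unit quaternion [w, x, y, z].
In Python, from plant import manip gives the robot as it stands. The module is installed in compiled form; this text tells all that it offers.
- The arm moves only by the tool move_arm, never from a script. Its argument "rows" is a list of rows, each a list of 7 numbers: the shift along the tool's x, y, z in cm, then the turn, a rotation vector about the tool's x, y, z in degrees, then the opening, from -1 (shut) to 1 (fully open). In form: [[tx, ty, tz, ax, ay, az, jaw], ...]. A call has 1 to 20 rows; each row shifts and turns the commanded pose from where the row before left it, along the tool's axes as they then stand; what a row does not reach is not made up. A row lasts 1/12 s, in which the tool goes at most 41.7 mm and 7.16 degrees, less where a joint would pass 70% of its speed; a pose out of reach is approached as far as the arm can. A call is refused whole if a number of a shift passes 4.17 or a number of a turn 7.16, either way. A call with a gripper value outside its range is refused whole. The fingers move at their own pace and stop on an object; the grip force is fixed at half the most. Time passes only in rows, so rows that do not move let the fingers close. It gives the time, the measured TCP pose, the force, the opening and the grip force at its end, in the units of the state.
- manip.state(): the state, without advancing time (a new reading comes with each control period).
- manip.grab_frame(name): name is "side" or "top" or "wrist"; returns a dict with "img" (420x560x3 uint8, blue, green, red), "mtx" (3x3 intrinsics, pixels), "R" (3x3) and "t" (3): a world point X has camera coordinates R X + t. Camera axes: x right, y down, z forward; pixel columns grow to the right and rows downward; lengths in m; the calibration is good to about 2 mm. A picture is of the moment at which its call begins. There is no depth.
- manip.job_done(): hands the job in; it is judged then, once.
The state is a dict: "time": time; "joint_pos": joint angles; "joint_vel": joint speeds; "joint_efforts": joint torques, N m; "tool_pos": TCP position; "tool_rot": TCP orientation; "contact_force": force on the tool from outside, world axes, zero at the start; "ft_torque": the same for the moment, N m; "gripper_width": opening from 0.0 (shut) to 1.0 (fully open); "grasp_force": force on a finger pad.
Only numpy, scipy, OpenCV 4.12 (cv2) and the standard library are available. Lean on these libraries where they do the work, as an engineer would, in place of code of your own. Each camera call takes 0.05 s, during which the arm holds its last target. There are 200 camera calls.

## Task

A mixed batch of specimens has come in on the laboratory bench; sort it for the three work stations: stand both urine cups in the grey plastic tray, both tubes in the tube rack, each in an opening of its own, and lay the slide mailer flat, label up, in the shallow aluminium slide tray. Keep the cups and tubes upright all the way and leave the strip vial and the timer where they are.

Things in the scene. Friction and masses are not known exactly. Their poses are not given: they have to be found in the camera images.
- cup_a: 90 ml urine specimen cup, one of two alike: wide, low, off-white, with a paper label and a white ribbed screw lid; standing on the bench. 66 mm high; lid 54 mm in diameter from 50 to 66 mm up; body under it 45 mm at the foot, 49 mm below the lid. About 70 g. Its origin is the centre of its underside, z up along its axis.
- cup_b: 90 ml urine specimen cup, one of two alike: wide, low, off-white, with a paper label and a white ribbed screw lid; standing on the bench. 66 mm high; lid 54 mm in diameter from 50 to 66 mm up; body under it 45 mm at the foot, 49 mm below the lid. About 70 g. Its origin is the centre of its underside, z up along its axis.
- tube_a: 30 ml self-standing specimen transport tube, one of two alike: slender, off-white, with a paper label and a white ribbed screw cap; standing on the bench. 93 mm high; cap 32 mm in diameter from 74 to 93 mm up; body 27 mm in diameter, flat foot. About 35 g. Its origin is the centre of its underside, z up along its axis.
- tube_b: 30 ml self-standing specimen transport tube, one of two alike: slender, off-white, with a paper label and a white ribbed screw cap; standing on the bench. 93 mm high; cap 32 mm in diameter from 74 to 93 mm up; body 27 mm in diameter, flat foot. About 35 g. Its origin is the centre of its underside, z up along its axis.
- slide_mailer: Slide mailer: a closed flat off-white plastic box for microscope slides, 86 mm long (its x), 34 mm wide (its y), 16 mm thick (z), lying flat on the bench with its paper label up. About 40 g. Its origin is the centre of its underside.
- urine_tray: Tray for urine cups: grey plastic, open, rectangular, undivided, fixed to the bench, with room for two cups side by side along its length. Outside 100 mm (its x) by 176 mm (its y), 34 mm high, walls and floor 4 mm. Its origin is the centre of its underside, z up.
- tube_rack: Tube rack: fixed, light grey plastic on a dark base, 100 by 100 mm, an open grid of 2 by 2 empty square openings, each 44 mm wide, over a 5 mm thick base plate on which tubes stand. The openings' centres lie 24 mm either side of the middle in its x and y; grid bars 4 mm wide, their top 55 mm above the bench. Its origin is the centre of its underside, z up.
- slide_tray: Slide tray: very shallow, bare dull aluminium, open, rectangular, fixed to the bench. Inside 98 mm (its x) by 128 mm (its y), outside 104 by 134 mm; rim 11 mm high, floor 3 mm thick. Its origin is the centre of its underside, z up.
- strip_vial: Bystander: vial of test strips, white with a blue printed label and a black cap, 45 mm in diameter, 106 mm high, loose. Its origin is the centre of its underside, z up along its axis.
- timer: Bystander: grey bench timer lying flat with a small display and three buttons, 64 by 70 mm, 18 mm high, loose. Its origin is the centre of its underside.
Mind the look-alikes: they are no part of the job. What is shaped like the cup_b but brown or yellow is not meant.

How it is judged:
By the outcome, as a careful person would: the job done as asked, in the order asked, and still so for the second after the job is handed in, with the robot touching nothing.
It also fails if it takes over 138 s, if anything falls off the work surface, if the arm or the gripper's body presses on something with over 40 N, if the wrist force passes 120 N, or if a joint passes its speed limit or range.

## Working session

There is one attempt and no reset: what is moved stays moved. The work goes in short steps, Python scripts to look and compute and a tool call to move; the robot and the scene stay as the last step left them, time stands still between calls to the robot, and variables do not carry over. Pictures are saved under pics/ and viewed, at most 14 in all, crops included, and the job is handed in when it is done.

Besides the shell and the picture viewer there is one more tool, called after "Call:" as a command line: name --pt "numbers of a row" for each row, then --argument value for the rest. move_arm: Moves the arm, as the interface text tells. Its arguments: {"type":"object","properties":{"rows":{"type":"array","items":{"type":"array","items":{"type":"number"}}}},"required":["rows"]}

```bash
mkdir -p pics; cat > h.py <<'E'
import numpy as np, cv2
from plant import manip
def grab(n,save=None):
    f=manip.grab_frame(n)
    if save: cv2.imwrite('pics/'+save,f['img'])
    np.savez(f'last_{n}.npz',**{k:np.asarray(f[k]) for k in('img','mtx','R','t')})
    return f
def load(n): return dict(np.load(f'last_{n}.npz'))
def ray(f,u,v,z):
    d=f['R'].T@np.linalg.inv(f['mtx'])@np.array([u,v,1.]); c=-f['R'].T@f['t']
    return c+d*(z-c[2])/d[2]
def proj(f,X):
    p=f['mtx']@(f['R']@np.asarray(X,float)+f['t']); return p[:2]/p[2]
E
python3 - <<'E'
from h import *
for n in('top','side'):
    f=grab(n,n+'0.png'); print(n,-f['R'].T@f['t'],f['R'][2])
s=manip.state();print(s,manip.tip_reach)
E
```

```text
top [4.56542303e-01 1.20385473e-03 1.41160012e+00] [ 0.11546781 -0.01223639 -0.99323585]
side [ 0.42069168 -0.55453442  0.66192027] [ 0.24218283  0.63353729 -0.73483194]
{'time': 0.1, 'joint_pos': array([-1.40701115e+00,  5.33024623e-02,  1.61416582e+00, -2.17415858e-05,
        1.47600466e+00, -1.19018000e-01]), 'joint_vel': array([ 2.74671112e-04, -1.05616352e-04, -3.18344170e-03, -3.98578842e-04,
        6.93394735e-05,  8.54267889e-05]), 'joint_efforts': array([ 1.81000596e-03, -3.94903886e+01, -3.71360528e+01,  5.57998465e-05,
        3.92550370e-03, -3.09730012e-05]), 'tool_pos': array([ 0.17428939, -0.59957703,  0.21127334]), 'tool_rot': array([-9.39664776e-04,  9.90018858e-01,  1.40931818e-01, -3.18603115e-05]), 'contact_force': array([-0.06110313, -0.42371707,  0.39373524]), 'ft_torque': array([ 0.00999986,  0.04937412, -0.02283225]), 'grasp_force': 0.0, 'gripper_width': 0.9980598065562176} 0.019
```

View pics/top0.png

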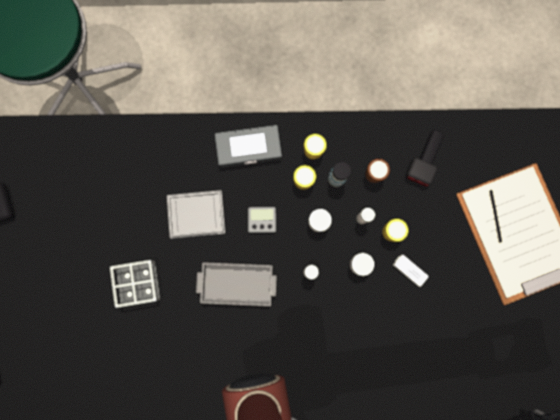

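View pics/side0.png

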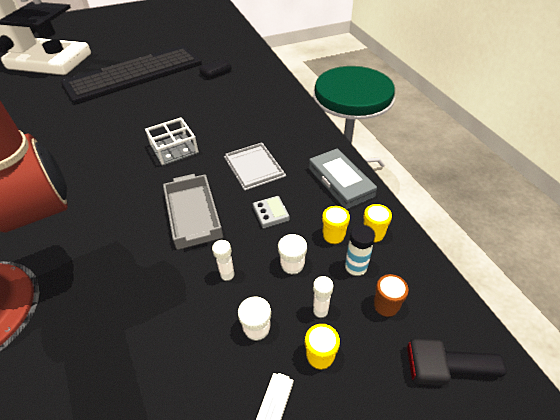

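Top view: the white cups are at (319,220) and (362,264), the white tubes at (311,272) and (366,215), and the mailer at (411,270). The urine tray is at (237,285), the slide tray at (196,214), the rack at (134,284), the timer at (262,219) and the vial at (339,175).
Things that could be mistaken for a cup: yellow cups at (305,177), (315,146) and (396,230), and a brown one at (377,170). The grey instrument at (248,146) could be taken for the slide tray. I choose the two white-bodied cups, which the side view shows at (292,253) and (255,318).

```bash
python3 - <<'E'
from h import *
f=load('top');img=f['img'];hsv=cv2.cvtColor(img,cv2.COLOR_BGR2HSV)
m=((hsv[...,2]>105)&(hsv[...,1]<60)).astype(np.uint8)
m[:115]=0;m[:,450:]=0
n,l,st,c=cv2.connectedComponentsWithStats(m)
for i in range(1,n):
    if st[i,4]<60: continue
    cn,_=cv2.findContours((l==i).astype(np.uint8),cv2.RETR_EXTERNAL,cv2.CHAIN_APPROX_NONE)
    r=cv2.minAreaRect(cn[0]);e=[np.round(ray(f,*r[0],z)[:2],4) for z in(0.011,.034,.055,.066,.093)]
    box=[np.round(ray(f,*p,.0)[:2],3).tolist() for p in cv2.boxPoints(r)]
    print(st[i],c[i].round(1),[np.round(x,1) for x in (r[0],r[1],r[2])],'z.011,.034,.055,.066,.093',[x.tolist() for x in e],box)
a=cv2.resize(img[130:310,100:440],None,fx=2.3,fy=2.3,interpolation=cv2.INTER_CUBIC)
s=load('side')['img'][110:420,140:440];cv2.imwrite('pics/side_c.png',cv2.resize(s,None,fx=1.9,fy=1.9,interpolation=cv2.INTER_CUBIC))
cv2.imwrite('pics/top_c.png',a)
print(f['mtx'])
E
```

```text
[ 215  125   66   39 2005] [247.8 144.8] [array([247.9, 146. ]), array([34.6, 62.8]), np.float64(82.4)] z.011,.034,.055,.066,.093 [[0.799, 0.0501], [0.7934, 0.0493], [0.7882, 0.0485], [0.7856, 0.0481], [0.779, 0.0472]] [[0.838, 0.139], [0.859, -0.028], [0.765, -0.038], [0.745, 0.128]]
[307 136  17  17 221] [314.9 144.1] [array([314.8, 144.2]), array([15.6, 16.3]), np.float64(45.0)] z.011,.034,.055,.066,.093 [[0.801, -0.1269], [0.7953, -0.1248], [0.7901, -0.1229], [0.7874, -0.1219], [0.7808, -0.1194]] [[0.803, -0.098], [0.834, -0.129], [0.804, -0.158], [0.773, -0.126]]
[370 161  17  17 229] [378.3 169.1] [array([378., 169.]), array([16., 16.]), np.float64(90.0)] z.011,.034,.055,.066,.093 [[0.7317, -0.292], [0.7272, -0.2872], [0.7231, -0.2828], [0.7209, -0.2805], [0.7156, -0.2749]] [[0.756, -0.274], [0.755, -0.317], [0.712, -0.315], [0.713, -0.272]]
[296 168  17  17 225] [304.4 175.8] [array([304., 176.]), array([16., 16.]), np.float64(90.0)] z.011,.034,.055,.066,.093 [[0.7161, -0.0964], [0.7119, -0.0948], [0.708, -0.0933], [0.7059, -0.0925], [0.7009, -0.0907]] [[0.74, -0.076], [0.739,
[... 2325 characters left out ...]
[ 196  263   80   43 3038] [236.  283.9] [array([235.8, 283.8]), array([79.3, 40.7]), np.float64(2.4)] z.011,.034,.055,.066,.093 [[0.4383, 0.0856], [0.4386, 0.0842], [0.4389, 0.083], [0.4391, 0.0823], [0.4394, 0.0807]] [[0.392, 0.191], [0.497, 0.186], [0.484, -0.019], [0.38, -0.013]]
[304 264  15  16 183] [311.1 271.7] [array([311.3, 271.8]), array([14.1, 14.8]), np.float64(45.0)] z.011,.034,.055,.066,.093 [[0.4656, -0.109], [0.4654, -0.1072], [0.4653, -0.1055], [0.4652, -0.1047], [0.4651, -0.1025]] [[0.465, -0.083], [0.492, -0.111], [0.466, -0.136], [0.439, -0.109]]
[[540.98435488   0.         274.11545773]
 [  0.         540.98435488 213.0554835 ]
 [  0.           0.           1.        ]]
```

View pics/top_c.png

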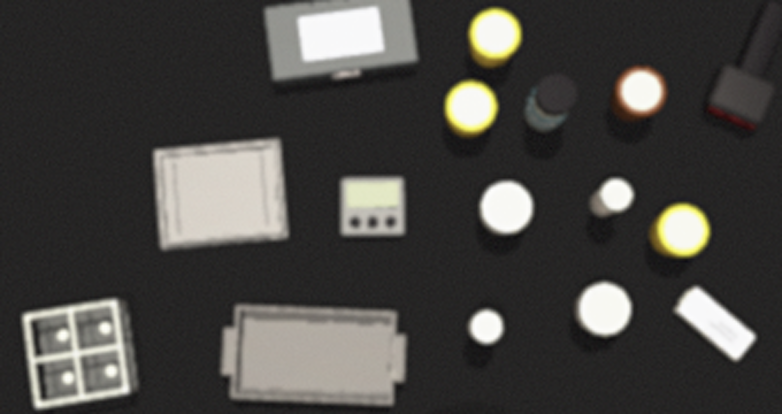

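View pics/side_c.png

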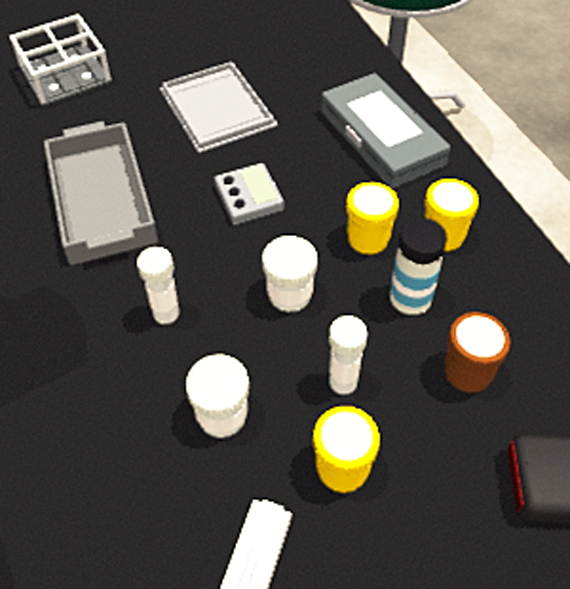

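The crops confirm the choice. White-bodied cups are at side crop (290,270) and (218,395), white tubes at (158,285) and (346,355), and the yellow and brown look-alikes are clearly distinct. The rack openings are empty apart from highlights. Next is a cross-check of the top estimates against the side view, and a move helper.

```bash
cat >> h.py <<'E'
def pose():
    s=manip.state(); w,x,y,z=s['tool_rot']
    from scipy.spatial.transform import Rotation as Ro
    return s,Ro.from_quat([x,y,z,w]).as_matrix()
def togo(p,phi=None):
    """prints turn az (deg) to do first, then shift in tool axes after that turn (cm)"""
    s,M=pose(); f=np.degrees(np.arctan2(M[1,0],M[0,0]))
    if phi is None: phi=f
    a=np.radians(phi);d=(np.asarray(p)-s['tool_pos'])*100
    X=np.array([np.cos(a),np.sin(a)]);Y=np.array([np.sin(a),-np.cos(a)])
    print('pos',s['tool_pos'].round(4),'phi',f.round(2),'tilt',np.round(M[:2,2],4),'az',round(f-phi,2),'shift',round(d[:2]@X,2),round(d[:2]@Y,2),round(-d[2],2))
E
python3 - <<'E'
from h import *
f=load('side');t=load('top')
def tri(pt,ps):
    A=[];b=[]
    for g,(u,v) in((t,pt),(f,ps)):
        P=g['mtx']@np.c_[g['R'],g['t']]
        for r,k in((0,u),(1,v)):
            q=P[r]-k*P[2];q/=np.linalg.norm(q[:3]);A.append(q[:3]);b.append(-q[3])
    return np.linalg.lstsq(np.array(A),np.array(b),rcond=None)[0]
hsv=cv2.cvtColor(f['img'],cv2.COLOR_BGR2HSV)
for n,X in dict(c1=(.594,-.129,.066),c2=(.483,-.232,.066),tA=(.465,-.1025,.093),tB=(.601,-.245,.093),mail=(.466,-.364,.016)).items(): print(n,proj(f,X).round(1))
# top-rim corners seen by eye in side view lids (crop centre of lid top)
for n,pt,ps in(('c1',(319.8,219.8),(292.6,241.5)),('c2',(362.4,263.7),(254.3,309)),('tA',(311.1,271.7),(222,246)),('tB',(367.8,214.8),(322.7,283))): print(n,tri(pt,ps).round(4))
# rack rim, tray rim, slide tray contours in side view
img=cv2.resize(f['img'][110:260,135:300],None,fx=4,fy=4,interpolation=cv2.INTER_CUBIC)
for X,a,hx,hy,z,col in(((.4386,.084),-3.4,.05,.088,.034,(0,255,0)),((.445,.3355),8.7,.05,.05,.055,(0,0,255)),((.621,.189),3.9,.052,.067,.011,(255,0,0))):
    c,s=np.cos(np.radians(a)),np.sin(np.radians(a));P=[]
    for i,j in((1,1),(1,-1),(-1,-1),(-1,1)):
        p=np.array([X[0]+c*i*hx-s*j*hy,X[1]+s*i*hx+c*j*hy,z]);P.append((proj(f,p)-[135,110])*4+1.5)
    cv2.polylines(img,[np.int32(P)],True,col,1)
cv2.imwrite('pics/fit.png',img)
togo((.483,-.232,.2),86.6)
E
```

```text
c1 [290.1 244.5]
c2 [252.3 309.7]
tA [219.1 246.2]
tB [320.2 284.1]
mail [271.6 401. ]
c1 [ 0.5961 -0.1294  0.0737]
c2 [ 0.4846 -0.2323  0.0669]
tA [ 0.4677 -0.1025  0.0914]
tB [ 0.6033 -0.2454  0.095 ]
pos [ 0.1743 -0.5996  0.2113] phi 16.2 tilt [-0.0003  0.0019] az -70.4 shift 38.52 28.64 1.13
```

View pics/fit.png

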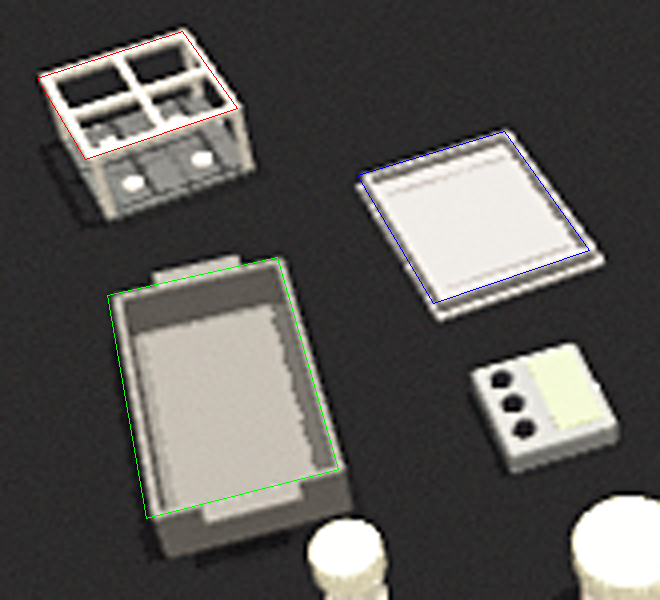

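The overlay fits the rack, tray and slide tray rims to about 2 mm, and heights triangulate to 67–95 mm as expected. Turning and moving over the near cup.

Call:
move_arm --pt "0 0 0 0 0 -7.04 1" --pt "0 0 0 0 0 -7.04 1" --pt "0 0 0 0 0 -7.04 1" --pt "0 0 0 0 0 -7.04 1" --pt "0 0 0 0 0 -7.04 1" --pt "0 0 0 0 0 -7.04 1" --pt "0 0 0 0 0 -7.04 1" --pt "0 0 0 0 0 -7.04 1" --pt "0 0 0 0 0 -7.04 1" --pt "0 0 0 0 0 -7.04 1" --pt "0 0 0 0 0 0 1"

```text
time: 1.02
tool_pos: [0.1743, -0.5998, 0.2117]
tool_rot: [-0.001, 0.727, 0.687, 0.0]
contact_force: [-0.4, -0.9, 0.4]
gripper_width: 1.002
grasp_force: 0.0
```

Call:
move_arm --pt "2.5 1.9 0 0 0 0 1" --pt "2.5 1.9 0 0 0 0 1" --pt "2.5 1.9 0 0 0 0 1" --pt "2.5 1.9 0 0 0 0 1" --pt "2.5 1.9 0 0 0 0 1" --pt "2.5 1.9 0 0 0 0 1" --pt "2.5 1.9 0 0 0 0 1" --pt "2.5 1.9 0 0 0 0 1" --pt "2.5 1.9 0 0 0 0 1" --pt "2.5 1.9 0 0 0 0 1" --pt "2.5 1.9 0 0 0 0 1" --pt "2.5 1.9 0 0 0 0 1" --pt "2.5 1.9 0 0 0 0 1" --pt "2.5 1.9 0 0 0 0 1" --pt "2.5 1.9 0 0 0 0 1" --pt "0 0 0 0 0 0 1"

```text
time: 2.35
tool_pos: [0.4834, -0.2389, 0.2121]
tool_rot: [-0.0, 0.727, 0.687, 0.001]
contact_force: [-0.7, -0.8, 0.0]
gripper_width: 1.0
grasp_force: 0.0
```

```bash
python3 - <<'E'
from h import *
togo((.484,-.232,.057),86.6)
f=grab('wrist','w1.png');print(-f['R'].T@f['t'],f['R'][2],proj(f,(.484,-.232,.066)))
E
```

```text
pos [ 0.4834 -0.2389  0.2121] phi 86.71 tilt [0.0009 0.0021] az 0.11 shift 0.69 0.02 15.51
[ 0.48830122 -0.16008896  0.3733905 ] [-0.01782927 -0.30708672 -0.95151451] [276.2346762  181.96858981]
```

View pics/w1.png

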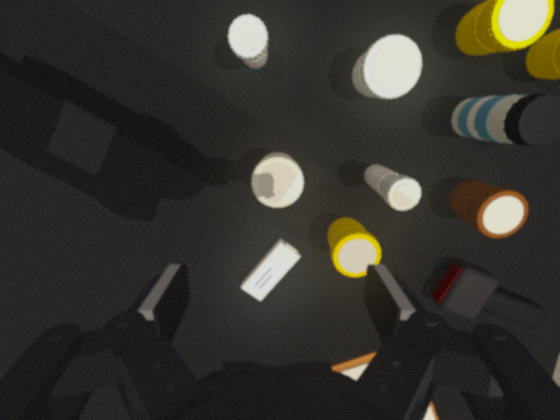

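The wrist view shows the lid at (277,181), matching the predicted (276,182), and nothing stands under the fingers. Descending.

Call:
move_arm --pt "0.7 0 0 0 0 0 1" --pt "0 0 2.5 0 0 0 1" --pt "0 0 2.5 0 0 0 1" --pt "0 0 2.5 0 0 0 1" --pt "0 0 2.5 0 0 0 1" --pt "0 0 2 0 0 0 1" --pt "0 0 2 0 0 0 1" --pt "0 0 1 0 0 0 1" --pt "0 0 0.5 0 0 0 1" --pt "0 0 0 0 0 0 1" --pt "0 0 0 0 0 0 -1" --pt "0 0 0 0 0 0 -1" --pt "0 0 0 0 0 0 -1" --pt "0 0 0 0 0 0 -1" --pt "0 0 0 0 0 0 -1" --pt "0 0 0 0 0 0 -1" --pt "0 0 0 0 0 0 -1" --pt "0 0 0 0 0 0 -1"

```text
time: 3.9
tool_pos: [0.4815, -0.2357, 0.0575]
tool_rot: [0.0, 0.728, 0.686, -0.0]
contact_force: [0.2, 0.9, 0.1]
gripper_width: 0.003
grasp_force: 0.0
```

Call:
move_arm --pt "0 0 0 0 0 0 -1" --pt "0 0 0 0 0 0 -1" --pt "0 0 0 0 0 0 -1"

```text
time: 4.15
tool_pos: [0.4815, -0.2357, 0.0574]
tool_rot: [-0.0, 0.728, 0.686, -0.0]
contact_force: [0.6, 0.0, 0.3]
gripper_width: 0.001
grasp_force: 0.0
```

The jaws closed fully, so the grasp missed. Looking again.

```bash
python3 - <<'E'
from h import *
a=grab('wrist');b=grab('side');t=grab('top')
cv2.imwrite('pics/miss.png',np.hstack([cv2.resize(a['img'],(400,300)),b['img'][200:420,160:453][:, :].copy() if 0 else cv2.resize(b['img'][200:420,160:453],(400,300))]))
print(proj(b,(.4815,-.2357,.066)),proj(t,(.4815,-.2357,.066)))
E
```

```text
[252.16732275 311.87267217] [363.8409086  264.21291684]
```

View pics/miss.png

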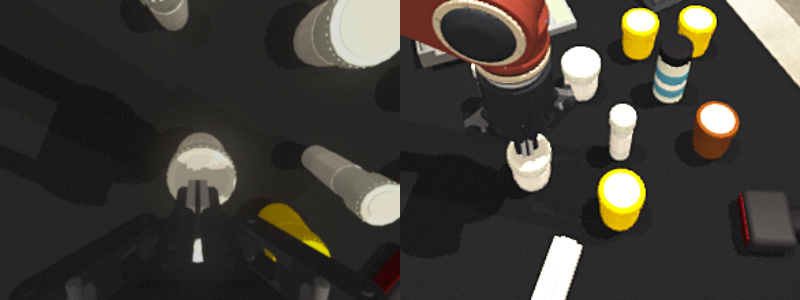

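```bash
python3 - <<'E'
from h import *
a=load('wrist');b=load('side')
A=cv2.resize(a['img'][150:420,180:380],(440,594),interpolation=cv2.INTER_CUBIC)
B=cv2.resize(b['img'][270:350,225:275],(350,560),interpolation=cv2.INTER_CUBIC)
cv2.imwrite('pics/miss2.png',np.hstack([A[:560],B]))
for z in(.0385,.0575,.066,.1): print(z,proj(a,(.4815,-.2357,z)),(proj(a,(.4815,-.2357,z))-[180,150])*2.2,(proj(b,(.4815,-.2357,z))-[225,270])*7+[440,0])
E
```

```text
0.0385 [275.81483082 237.94139001] [210.7926278  193.47105801] [638.49639426 347.50830562]
0.0575 [275.72731449 251.17601359] [210.60009188 222.5872299 ] [632.79884598 310.27835674]
0.066 [275.68212377 258.00996396] [210.50067228 237.62192072] [630.17125928 293.10870519]
0.1 [275.44812063 293.39700045] [209.98586538 315.47340098] [619.13959337 221.02360161]
```

View pics/miss2.png

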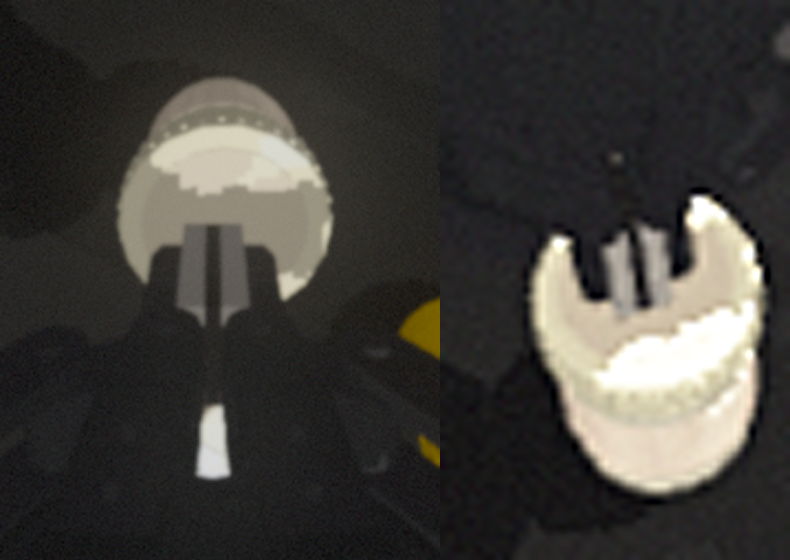

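```bash
python3 - <<'E'
from h import *
t=load('wrist');f=load('side')
def tri(pt,ps):
    A=[];b=[]
    for g,(u,v) in((t,pt),(f,ps)):
        P=g['mtx']@np.c_[g['R'],g['t']]
        for r,k in((0,u),(1,v)):
            q=P[r]-k*P[2];q/=np.linalg.norm(q[:3]);A.append(q[:3]);b.append(-q[3])
    return np.linalg.lstsq(np.array(A),np.array(b),rcond=None)[0]
print(tri((276.4,251.8),(253.6,314.6)))
for c in((276,213),): print(tri((225/2.2+180,213/2.2+150),(254.7,313)))
# lid centre in wrist by symmetric extents: cols 118..332, widest row~213
print(ray(t,225/2.2+180,200/2.2+150,.066),-t['R'].T@t['t'],manip.state()['tool_pos'], manip.tip_reach)
print(ray(t,118/2.2+180,213/2.2+150,.066)-ray(t,332/2.2+180,213/2.2+150,.066))
E
```

```text
[ 0.48245038 -0.23648535  0.05694657]
[ 0.48563597 -0.23391341  0.05593773]
[ 0.48570528 -0.22556965  0.066     ] [ 0.48672215 -0.1565607   0.21847952] [ 0.48152133 -0.23571538  0.05739477] 0.019
[-0.05325354  0.00313392  0.        ]
```

Call:
move_arm --pt "0 0 -2 0 0 0 -1" --pt "0 0 -2 0 0 0 -1" --pt "0 0 -2 0 0 0 -1" --pt "0 0 0 0 0 0 -1" --pt "0 0 0 0 0 0 -1"

```text
time: 4.72
tool_pos: [0.4825, -0.2363, 0.1188]
tool_rot: [0.002, 0.728, 0.686, 0.0]
contact_force: [-0.8, 0.6, -0.1]
gripper_width: 0.002
grasp_force: 0.0
```

```bash
python3 - <<'E'
from h import *
a=grab('wrist');b=grab('side');p=manip.state()['tool_pos'];print(p)
A=cv2.resize(a['img'][150:420,180:380],(440,594),interpolation=cv2.INTER_CUBIC)
B=cv2.resize(b['img'][220:340,215:290],(350,560),interpolation=cv2.INTER_CUBIC)
o=np.hstack([A[:560],B])
for dz,c in((0,(0,255,0)),(-.019,(0,0,255))):
    q=p+[0,0,dz]
    cv2.circle(o,tuple(np.int32((proj(a,q)-[180,150])*2.2)),3,c,-1)
    cv2.circle(o,tuple(np.int32((proj(b,q)-[215,220])*4.667+[440,0])),3,c,-1)
cv2.imwrite('pics/up.png',o)
E
```

```text
[ 0.48095763 -0.23535022  0.11633162]
```

View pics/up.png

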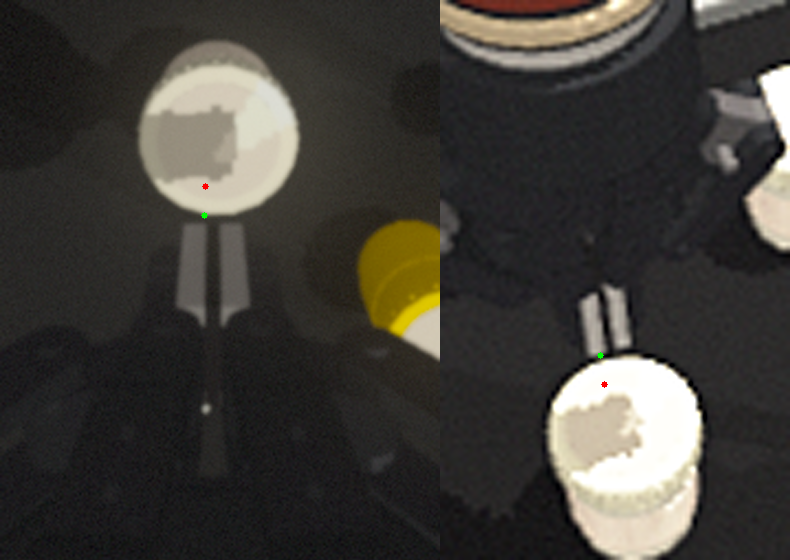

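With the gripper raised, the shut fingertips are at the reported TCP (green dot), not 19 mm ahead of it. They closed just above the lid. So effective tip z ≈ reported z + 3 mm, and a few mm more when open, so I'll go about 2 cm lower.

Call:
move_arm --pt "0 0 0 0 0 0 1" --pt "0 0 0 0 0 0 1" --pt "0 0 0 0 0 0 1" --pt "0 0 0 0 0 0 1" --pt "0 0 0 0 0 0 1" --pt "0 0 0 0 0 0 1" --pt "0 0 0 0 0 0 1" --pt "0.4 -0.2 0 0 0 0 1" --pt "0 0 2 0 0 0 1" --pt "0 0 2 0 0 0 1" --pt "0 0 2 0 0 0 1" --pt "0 0 1.2 0 0 0 1" --pt "0 0 1 0 0 0 1" --pt "0 0 0 0 0 0 1"

```text
time: 5.98
tool_pos: [0.4783, -0.2306, 0.0331]
tool_rot: [-0.002, 0.728, 0.686, -0.0]
contact_force: [0.1, -0.4, -0.5]
gripper_width: 1.0
grasp_force: 0.0
```

Call:
move_arm --pt "0 0 0 0 0 0 -1" --pt "0 0 0 0 0 0 -1" --pt "0 0 0 0 0 0 -1" --pt "0 0 0 0 0 0 -1" --pt "0 0 0 0 0 0 -1" --pt "0 0 0 0 0 0 -1" --pt "0 0 0 0 0 0 -1" --pt "0 0 0 0 0 0 -1"

```text
time: 6.65
tool_pos: [0.4814, -0.2326, 0.0376]
tool_rot: [0.002, 0.728, 0.686, 0.0]
contact_force: [0.0, -0.6, 6.1]
gripper_width: 0.601
grasp_force: 62.0
```

Gripped (width 0.60, 62 N). Lifting.

Call:
move_arm --pt "0 0 -0.5 0 0 0 -1" --pt "0 0 -1 0 0 0 -1" --pt "0 0 -2 0 0 0 -1" --pt "0 0 -2.5 0 0 0 -1" --pt "0 0 -2.5 0 0 0 -1" --pt "0 0 -2.5 0 0 0 -1" --pt "0 0 -2.5 0 0 0 -1" --pt "0 0 -1 0 0 0 -1" --pt "0 0 0 0 0 0 -1"

```text
time: 7.4
tool_pos: [0.4814, -0.2326, 0.1843]
tool_rot: [0.003, 0.728, 0.686, 0.001]
contact_force: [0.4, 1.1, 0.1]
gripper_width: 0.598
grasp_force: 62.4
```

```bash
python3 - <<'E'
from h import *
togo((.441,.126,.18),86.6)
a=grab('wrist');b=grab('side')
cv2.imwrite('pics/lift.png',np.hstack([cv2.resize(a['img'],(400,300)),cv2.resize(b['img'][120:420,160:560],(400,300))]))
print(manip.state()['gripper_width'])
E
```

```text
pos [ 0.4814 -0.2326  0.1843] phi 86.6 tilt [ 0.0055 -0.0037] az 0.0 shift 35.56 -6.16 0.43
0.5956073460831677
```

View pics/lift.png

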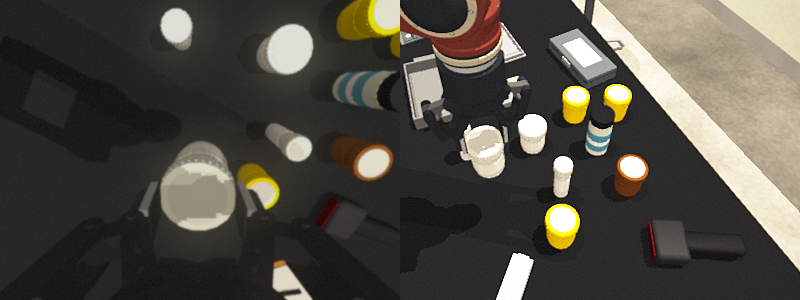

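Cup lifted cleanly and upright (lid in the wrist view at about (277,274)). Carrying it to the far half of the tray.

Call:
move_arm --pt "1.2 -0.2 0 0 0 0 -1" --pt "2.2 -0.4 0 0 0 0 -1" --pt "2.5 -0.4 0 0 0 0 -1" --pt "2.5 -0.4 0 0 0 0 -1" --pt "2.5 -0.4 0 0 0 0 -1" --pt "2.5 -0.4 0 0 0 0 -1" --pt "2.5 -0.4 0 0 0 0 -1" --pt "2.5 -0.4 0 0 0 0 -1" --pt "2.5 -0.4 0 0 0 0 -1" --pt "2.5 -0.4 0 0 0 0 -1" --pt "2.5 -0.4 0 0 0 0 -1" --pt "2.5 -0.4 0 0 0 0 -1" --pt "2.5 -0.4 0 0 0 0 -1" --pt "2.2 -0.4 0 0 0 0 -1" --pt "2 -0.4 0 0 0 0 -1" --pt "1.0 -0.4 0 0 0 0 -1" --pt "0 0 0 0 0 0 -1" --pt "0 0 0 0 0 0 -1"

```text
time: 9.0
tool_pos: [0.4383, 0.1325, 0.1791]
tool_rot: [-0.0, 0.727, 0.686, -0.001]
contact_force: [0.8, 0.2, -1.2]
gripper_width: 0.596
grasp_force: 62.4
```

```bash
python3 - <<'E'
from h import *
a=load('wrist');print('lid',ray(a,277,272,.213))
togo((.441,.126,.043),86.6)
E
```

```text
lid [ 0.48204768 -0.22975014  0.213     ]
pos [0.4383 0.1325 0.1791] phi 86.68 tilt [-0.0021 -0.0008] az 0.08 shift -0.63 0.31 13.61
```

Call:
move_arm --pt "-0.8 0.3 0 0 0 0 -1" --pt "0 0 2.5 0 0 0 -1" --pt "0 0 2.5 0 0 0 -1" --pt "0 0 2.5 0 0 0 -1" --pt "0 0 2 0 0 0 -1" --pt "0 0 1.5 0 0 0 -1" --pt "0 0 1 0 0 0 -1" --pt "0 0 0.7 0 0 0 -1" --pt "0 0 0.3 0 0 0 -1" --pt "0 0 0 0 0 0 -1" --pt "0 0 0 0 0 0 -1"

```text
time: 9.92
tool_pos: [0.4426, 0.1241, 0.0513]
tool_rot: [0.0, 0.728, 0.686, 0.001]
contact_force: [0.0, 0.1, 0.5]
gripper_width: 0.599
grasp_force: 62.4
```

Call:
move_arm --pt "0 0 0.3 0 0 0 -1" --pt "0 0 0.3 0 0 0 -1" --pt "0 0 0 0 0 0 -1"

```text
time: 10.17
tool_pos: [0.4417, 0.1243, 0.0443]
tool_rot: [-0.0, 0.728, 0.686, -0.0]
contact_force: [-0.3, -0.1, -0.7]
gripper_width: 0.596
grasp_force: 62.4
```

Call:
move_arm --pt "0 0 0.2 0 0 0 -1" --pt "0 0 0 0 0 0 -1"

```text
time: 10.33
tool_pos: [0.4416, 0.1243, 0.0422]
tool_rot: [-0.0, 0.728, 0.686, -0.0]
contact_force: [0.4, -0.4, -0.6]
gripper_width: 0.593
grasp_force: 62.4
```

Call:
move_arm --pt "0 0 0.15 0 0 0 -1" --pt "0 0 0 0 0 0 -1"

```text
time: 10.5
tool_pos: [0.442, 0.1244, 0.0415]
tool_rot: [-0.0, 0.728, 0.686, 0.0]
contact_force: [-0.8, -0.0, 3.2]
gripper_width: 0.595
grasp_force: 62.8
```

Call:
move_arm --pt "0 0 0.15 0 0 0 -1" --pt "0 0 0 0 0 0 -1"

```text
time: 10.67
tool_pos: [0.4423, 0.1246, 0.0413]
tool_rot: [-0.0, 0.728, 0.686, -0.0]
contact_force: [-4.0, -0.5, 11.8]
gripper_width: 0.596
grasp_force: 63.7
```

Seated. Releasing, rising, and going to the second cup.

Call:
move_arm --pt "0 0 0 0 0 0 0.3" --pt "0 0 0 0 0 0 0.5" --pt "0 0 0 0 0 0 0.7" --pt "0 0 0 0 0 0 0.8" --pt "0 0 0 0 0 0 0.8" --pt "0 0 -1 0 0 0 0.8" --pt "0 0 -2 0 0 0 0.8" --pt "0 0 -3 0 0 0 1" --pt "0 0 -3 0 0 0 1" --pt "0 0 -3 0 0 0 1" --pt "0 0 -3 0 0 0 1" --pt "0 0 0 0 0 0 1" --pt "0 0 0 0 0 0 1"

```text
time: 11.75
tool_pos: [0.4434, 0.1244, 0.1927]
tool_rot: [0.002, 0.728, 0.686, 0.002]
contact_force: [-0.8, -1.2, -1.5]
gripper_width: 1.0
grasp_force: 0.0
```

```bash
python3 - <<'E'
from h import *
f=grab('wrist');hsv=cv2.cvtColor(f['img'],cv2.COLOR_BGR2HSV)
print(proj(f,(.4415,.126,.07)))
togo((.595,-.130,.192),86.6)
E
```

```text
[273.35668922 192.97869285]
pos [0.4421 0.1243 0.1904] phi 86.6 tilt [0.0018 0.0002] az 0.0 shift -24.48 16.77 -0.16
```

Call:
move_arm --pt "-1.5 1.05 0 0 0 0 1" --pt "-2.5 1.7 0 0 0 0 1" --pt "-2.5 1.7 0 0 0 0 1" --pt "-2.5 1.7 0 0 0 0 1" --pt "-2.5 1.7 0 0 0 0 1" --pt "-2.5 1.7 0 0 0 0 1" --pt "-2.5 1.7 0 0 0 0 1" --pt "-2.5 1.7 0 0 0 0 1" --pt "-2.5 1.7 0 0 0 0 1" --pt "-2 1.4 0 0 0 0 1" --pt "-1 0.7 0 0 0 0 1" --pt "0 0 0 0 0 0 1" --pt "0 0 0 0 0 0 1"

```text
time: 12.88
tool_pos: [0.5936, -0.1297, 0.1878]
tool_rot: [-0.002, 0.728, 0.686, -0.001]
contact_force: [0.7, 0.2, -0.6]
gripper_width: 1.001
grasp_force: 0.0
```

```bash
cat >> h.py <<'E'
def blobs(f,z,near,vmin=110,smax=70,amin=150,rad=.08):
    hsv=cv2.cvtColor(f['img'],cv2.COLOR_BGR2HSV)
    m=((hsv[...,2]>vmin)&(hsv[...,1]<smax)).astype(np.uint8)
    n,l,st,c=cv2.connectedComponentsWithStats(m)
    for i in range(1,n):
        if st[i,4]<amin: continue
        cn,_=cv2.findContours((l==i).astype(np.uint8),cv2.RETR_EXTERNAL,cv2.CHAIN_APPROX_NONE)
        (u,v),r=cv2.minEnclosingCircle(max(cn,key=len)); X=ray(f,u,v,z)
        if np.hypot(*(X[:2]-near))<rad: print('px',round(u),round(v),'r',round(r,1),'area',st[i,4],'r_mm',(np.linalg.norm(ray(f,u+r,v,z)-X)*1e3).round(1),X.round(4))
E
python3 - <<'E'
from h import *
f=grab('wrist');print(proj(f,(.595,-.13,.066)))
for v in(110,160,200): blobs(f,.066,np.array([.595,-.13]),v)
togo((.595,-.130,.036),86.6)
E
```

```text
[277.95776836 194.86828206]
px 280 191 r 30.2 area 2653 r_mm 28.9 [ 0.5977 -0.1262  0.066 ]
px 281 193 r 27.8 area 1848 r_mm 26.6 [ 0.5976 -0.1283  0.066 ]
px 281 194 r 26.6 area 1478 r_mm 25.6 [ 0.598  -0.1288  0.066 ]
pos [ 0.5936 -0.1292  0.1883] phi 86.63 tilt [-0.0022  0.0013] az 0.03 shift -0.07 0.15 15.23
```

Call:
move_arm --pt "0.1 0.2 0 0 0 0 1" --pt "0 0 2.5 0 0 0 1" --pt "0 0 2.5 0 0 0 1" --pt "0 0 2.5 0 0 0 1" --pt "0 0 2.5 0 0 0 1" --pt "0 0 2.5 0 0 0 1" --pt "0 0 1.6 0 0 0 1" --pt "0 0 0.7 0 0 0 1" --pt "0 0 0.3 0 0 0 1" --pt "0 0 0 0 0 0 1" --pt "0 0 0 0 0 0 -1" --pt "0 0 0 0 0 0 -1" --pt "0 0 0 0 0 0 -1" --pt "0 0 0 0 0 0 -1" --pt "0 0 0 0 0 0 -1" --pt "0 0 0 0 0 0 -1" --pt "0 0 0 0 0 0 -1" --pt "0 0 0 0 0 0 -1"

```text
time: 14.43
tool_pos: [0.598, -0.1298, 0.041]
tool_rot: [0.001, 0.728, 0.686, 0.001]
contact_force: [-1.5, 0.5, 5.1]
gripper_width: 0.588
grasp_force: 61.1
```

Call:
move_arm --pt "0 0 -0.5 0 0 0 -1" --pt "0 0 -1 0 0 0 -1" --pt "0 0 -2 0 0 0 -1" --pt "0 0 -2.5 0 0 0 -1" --pt "0 0 -2.5 0 0 0 -1" --pt "0 0 -2.5 0 0 0 -1" --pt "0 0 -2.5 0 0 0 -1" --pt "0 0 -1 0 0 0 -1" --pt "0 0 0 0 0 0 -1" --pt "0 0 0 0 0 0 -1"

```text
time: 15.27
tool_pos: [0.5965, -0.1294, 0.1835]
tool_rot: [0.0, 0.728, 0.686, 0.0]
contact_force: [0.2, -0.6, -1.2]
gripper_width: 0.585
grasp_force: 62.3
```

```bash
python3 - <<'E'
from h import *
f=grab('wrist');z=manip.state()['tool_pos'][2]
for v in(90,130): blobs(f,z+.029,manip.state()['tool_pos'][:2],v)
t=grab('top');
for v in(130,180): blobs(t,.07,np.array([.44,.126]),v,40)
togo((.436,.040,.18),86.6)
E
```

```text
px 138 173 r 35.9 area 2166 r_mm 16.0 [ 0.5387 -0.0742  0.2109]
px 284 262 r 68.6 area 10174 r_mm 33.6 [ 0.6008 -0.1223  0.2109]
px 381 220 r 22.1 area 574 r_mm 10.3 [ 0.6476 -0.1027  0.2109]
px 397 238 r 23.0 area 610 r_mm 11.0 [ 0.6553 -0.1125  0.2109]
px 212 278 r 25.0 area 482 r_mm 12.5 [ 0.565  -0.1292  0.2109]
px 340 278 r 25.0 area 498 r_mm 12.5 [ 0.6288 -0.1329  0.2109]
px 262 358 r 17.8 area 650 r_mm 9.8 [ 0.5858 -0.1802  0.2109]
px 150 162 r 14.1 area 248 r_mm 6.2 [ 0.5448 -0.0695  0.2109]
px 282 264 r 67.1 area 9729 r_mm 32.9 [ 0.5998 -0.1228  0.2109]
px 262 358 r 17.8 area 630 r_mm 9.8 [ 0.5858 -0.1802  0.2109]
px 236 284 r 40.0 area 2670 r_mm 98.4 [0.4386 0.0815 0.07  ]
px 215 284 r 15.7 area 503 r_mm 38.5 [0.4407 0.1331 0.07  ]
pos [ 0.5953 -0.1289  0.181 ] phi 86.6 tilt [-0.0035  0.0012] az 0.0 shift 15.92 -16.91 0.1
```

Call:
move_arm --pt "0.9 -0.9 0 0 0 0 -1" --pt "1.5 -1.6 0 0 0 0 -1" --pt "1.5 -1.6 0 0 0 0 -1" --pt "1.5 -1.6 0 0 0 0 -1" --pt "1.5 -1.6 0 0 0 0 -1" --pt "1.5 -1.6 0 0 0 0 -1" --pt "1.5 -1.6 0 0 0 0 -1" --pt "1.5 -1.6 0 0 0 0 -1" --pt "1.5 -1.6 0 0 0 0 -1" --pt "1.5 -1.6 0 0 0 0 -1" --pt "1 -1.1 0 0 0 0 -1" --pt "0.5 -0.5 0 0 0 0 -1" --pt "0 0 0 0 0 0 -1" --pt "0 0 0 0 0 0 -1"

```text
time: 16.53
tool_pos: [0.4369, 0.0395, 0.1827]
tool_rot: [-0.0, 0.728, 0.686, -0.0]
contact_force: [-0.4, -0.2, -0.6]
gripper_width: 0.58
grasp_force: 62.4
```

```bash
python3 - <<'E'
from h import *
togo((.437,.040,.045),86.6)
E
```

```text
pos [0.4369 0.0395 0.1827] phi 86.64 tilt [-0.0007 -0.0002] az 0.04 shift 0.05 0.01 13.77
```

Call:
move_arm --pt "0 0 2.5 0 0 0 -1" --pt "0 0 2.5 0 0 0 -1" --pt "0 0 2.5 0 0 0 -1" --pt "0 0 2 0 0 0 -1" --pt "0 0 2 0 0 0 -1" --pt "0 0 1 0 0 0 -1" --pt "0 0 0.7 0 0 0 -1" --pt "0 0 0.3 0 0 0 -1" --pt "0 0 0 0 0 0 -1" --pt "0 0 0 0 0 0 -1"

```text
time: 17.37
tool_pos: [0.4382, 0.0392, 0.0494]
tool_rot: [0.001, 0.728, 0.686, 0.001]
contact_force: [-0.3, -0.2, -1.1]
gripper_width: 0.584
grasp_force: 62.4
```

Call:
move_arm --pt "0 0 0.2 0 0 0 -1" --pt "0 0 0 0 0 0 -1"

```text
time: 17.53
tool_pos: [0.438, 0.0394, 0.0472]
tool_rot: [0.001, 0.728, 0.686, 0.001]
contact_force: [1.1, -0.1, -2.0]
gripper_width: 0.586
grasp_force: 62.4
```

Call:
move_arm --pt "0 0 0.2 0 0 0 -1" --pt "0 0 0 0 0 0 -1"

```text
time: 17.7
tool_pos: [0.438, 0.0394, 0.045]
tool_rot: [0.001, 0.728, 0.686, 0.001]
contact_force: [0.7, -0.3, 0.4]
gripper_width: 0.585
grasp_force: 62.6
```

Call:
move_arm --pt "0 0 0.2 0 0 0 -1" --pt "0 0 0 0 0 0 -1"

```text
time: 17.87
tool_pos: [0.4382, 0.0394, 0.0449]
tool_rot: [0.0, 0.728, 0.686, 0.0]
contact_force: [-5.0, -0.1, 12.6]
gripper_width: 0.587
grasp_force: 64.4
```

Seated. Releasing, turning to the rack's angle (φ≈98.7°), then moving to the first tube.

Call:
move_arm --pt "0 0 0 0 0 0 0.3" --pt "0 0 0 0 0 0 0.5" --pt "0 0 0 0 0 0 0.7" --pt "0 0 0 0 0 0 0.8" --pt "0 0 0 0 0 0 0.8" --pt "0 0 -1 0 0 0 0.8" --pt "0 0 -2 0 0 0 0.8" --pt "0 0 -3 0 0 0 1" --pt "0 0 -3 0 0 0 1" --pt "0 0 -3 0 0 0 1" --pt "0 0 -3 0 0 0 1" --pt "0 0 0 0 0 -6 1" --pt "0 0 0 0 0 -6 1" --pt "0 0 0 0 0 0 1"

```text
time: 19.03
tool_pos: [0.4377, 0.0394, 0.194]
tool_rot: [0.001, 0.651, 0.759, 0.001]
contact_force: [-0.9, -0.1, -0.2]
gripper_width: 1.002
grasp_force: 0.0
```

```bash
python3 - <<'E'
from h import *
togo((.467,-.1025,.19))
E
```

```text
pos [0.4377 0.0394 0.194 ] phi 98.7 tilt [ 0.0023 -0.0001] az 0.0 shift -14.47 0.75 0.4
```

Call:
move_arm --pt "-2 0.1 0 0 0 0 1" --pt "-3 0.15 0 0 0 0 1" --pt "-3 0.15 0 0 0 0 1" --pt "-3 0.15 0 0 0 0 1" --pt "-2 0.1 0 0 0 0 1" --pt "-1.5 0.1 0 0 0 0 1" --pt "0 0 0 0 0 0 1" --pt "0 0 0 0 0 0 1"

```text
time: 19.7
tool_pos: [0.466, -0.1031, 0.1921]
tool_rot: [-0.001, 0.653, 0.757, -0.0]
contact_force: [-0.3, -0.8, -0.2]
gripper_width: 1.003
grasp_force: 0.0
```

```bash
python3 - <<'E'
from h import *
f=grab('wrist');print(proj(f,(.467,-.1025,.093)))
for v in(110,160,200): blobs(f,.093,np.array([.467,-.1025]),v,rad=.04)
togo((.467,-.1025,.067),98.7)
s=grab('side','s_mid.png');t=grab('top')
E
```

```text
[277.34880851 200.97411811]
px 278 193 r 25.7 area 1488 r_mm 22.7 [ 0.4664 -0.0948  0.093 ]
px 278 193 r 24.3 area 1322 r_mm 21.5 [ 0.4665 -0.0953  0.093 ]
px 278 200 r 17.8 area 837 r_mm 15.8 [ 0.4678 -0.1017  0.093 ]
pos [ 0.466  -0.1025  0.1921] phi 98.5 tilt [-0.0009  0.0008] az -0.2 shift -0.01 0.1 12.51
```

View pics/s_mid.png

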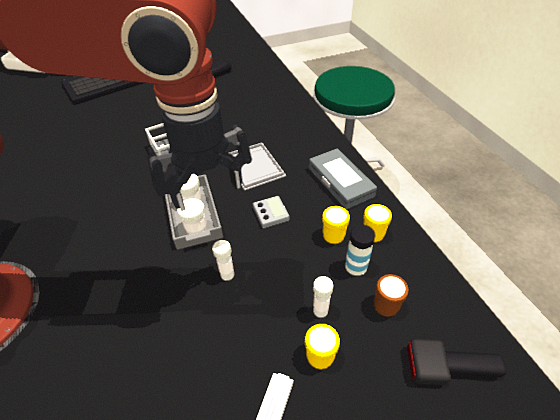

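Both cups stand in the tray (side view (190,212) and (188,185)). The tube cap measures r = 15.8 mm at (0.468, −0.102). Descending on tube 1.

Call:
move_arm --pt "0 0.1 0 0 0 0 1" --pt "0 0 2.5 0 0 0 1" --pt "0 0 2.5 0 0 0 1" --pt "0 0 2.5 0 0 0 1" --pt "0 0 2.5 0 0 0 1" --pt "0 0 1.5 0 0 0 1" --pt "0 0 0.7 0 0 0 1" --pt "0 0 0.3 0 0 0 1" --pt "0 0 0 0 0 0 1" --pt "0 0 0 0 0 0 -1" --pt "0 0 0 0 0 0 -1" --pt "0 0 0 0 0 0 -1" --pt "0 0 0 0 0 0 -1" --pt "0 0 0 0 0 0 -1" --pt "0 0 0 0 0 0 -1" --pt "0 0 0 0 0 0 -1" --pt "0 0 0 0 0 0 -1" --pt "0 0 0 0 0 0 -1" --pt "0 0 0 0 0 0 -1" --pt "0 0 0 0 0 0 -1"

```text
time: 21.52
tool_pos: [0.4683, -0.1031, 0.0687]
tool_rot: [0.001, 0.652, 0.758, 0.0]
contact_force: [-0.7, -0.2, 5.0]
gripper_width: 0.327
grasp_force: 58.9
```

Call:
move_arm --pt "0 0 -0.5 0 0 0 -1" --pt "0 0 -1 0 0 0 -1" --pt "0 0 -2 0 0 0 -1" --pt "0 0 -2.5 0 0 0 -1" --pt "0 0 -2.5 0 0 0 -1" --pt "0 0 -2.5 0 0 0 -1" --pt "0 0 -2.5 0 0 0 -1" --pt "0 0 -1 0 0 0 -1" --pt "0 0 0 0 0 0 -1" --pt "0 0 0 0 0 0 -1"

```text
time: 22.35
tool_pos: [0.4672, -0.1026, 0.2121]
tool_rot: [0.0, 0.652, 0.758, 0.0]
contact_force: [-0.4, 0.3, -1.0]
gripper_width: 0.328
grasp_force: 59.2
```

```bash
python3 - <<'E'
from h import *
f=grab('wrist');z=manip.state()['tool_pos'][2]
for v in(110,150,190): blobs(f,z-.0685+.093,manip.state()['tool_pos'][:2],v,rad=.04)
togo((.466,.363,.21),98.7)
E
```

```text
px 276 247 r 51.1 area 4665 r_mm 25.4 [ 0.4656 -0.0892  0.2353]
px 239 275 r 23.5 area 493 r_mm 12.1 [ 0.449  -0.1077  0.2353]
px 314 275 r 23.5 area 484 r_mm 12.1 [ 0.487  -0.1019  0.2353]
px 276 247 r 50.2 area 4390 r_mm 24.9 [ 0.4656 -0.0892  0.2353]
px 276 268 r 29.7 area 2493 r_mm 15.1 [ 0.4671 -0.1009  0.2353]
pos [ 0.4666 -0.1024  0.2108] phi 98.6 tilt [-0.0023  0.0009] az -0.1 shift 46.01 6.98 0.08
```

Call:
move_arm --pt "1.3 0.35 0 0 0 0 -1" --pt "2.5 0.35 0 0 0 0 -1" --pt "2.5 0.35 0 0 0 0 -1" --pt "2.5 0.35 0 0 0 0 -1" --pt "2.5 0.35 0 0 0 0 -1" --pt "2.5 0.35 0 0 0 0 -1" --pt "2.5 0.35 0 0 0 0 -1" --pt "2.5 0.35 0 0 0 0 -1" --pt "2.5 0.35 0 0 0 0 -1" --pt "2.5 0.35 0 0 0 0 -1" --pt "2.5 0.35 0 0 0 0 -1" --pt "2.5 0.35 0 0 0 0 -1" --pt "2.5 0.35 0 0 0 0 -1" --pt "2.5 0.35 0 0 0 0 -1" --pt "2.5 0.35 0 0 0 0 -1" --pt "2.5 0.35 0 0 0 0 -1" --pt "2.5 0.35 0 0 0 0 -1" --pt "2.5 0.35 0 0 0 0 -1" --pt "1.4 0.35 0 0 0 0 -1" --pt "0.6 0.35 0 0 0 0 -1"

```text
time: 24.07
tool_pos: [0.4668, 0.3617, 0.2099]
tool_rot: [-0.001, 0.651, 0.759, -0.002]
contact_force: [0.3, 0.1, 0.3]
gripper_width: 0.329
grasp_force: 59.2
```

Call:
move_arm --pt "0 0 0 0 0 0 -1" --pt "0 0 0 0 0 0 -1"

```text
time: 24.23
tool_pos: [0.468, 0.3598, 0.2114]
tool_rot: [-0.0, 0.652, 0.758, -0.001]
contact_force: [0.6, 0.5, -0.8]
gripper_width: 0.331
grasp_force: 59.2
```

```bash
python3 - <<'E'
from h import *
togo((.466,.362,.13),98.7)
a=grab('wrist');s=grab('side');t=grab('top')
c,q=np.cos(np.radians(8.7)),np.sin(np.radians(8.7))
for f in(a,s):
    P=[]
    for i,j in((1,1),(1,-1),(-1,-1),(-1,1)):
        P.append(proj(f,(.446+c*i*.05-q*j*.05,.3355+q*i*.05+c*j*.05,.055)))
    cv2.polylines(f['img'],[np.int32(np.array(P)*8)],True,(0,0,255),1,cv2.LINE_AA,3)
S=cv2.resize(s['img'][90:190,110:230],(360,300),interpolation=cv2.INTER_CUBIC)
cv2.imwrite('pics/rack.png',np.hstack([cv2.resize(a['img'],(400,300)),S]))
E
```

```text
pos [0.468  0.3598 0.2114] phi 98.59 tilt [-0.0014 -0.0016] az -0.11 shift 0.25 -0.16 8.14
```

View pics/rack.png

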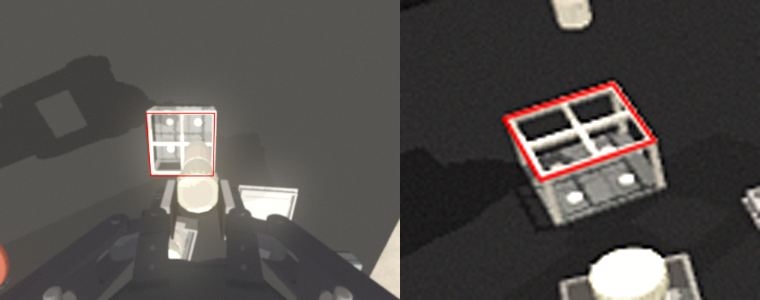

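The rack rim matches the overlay in both views. Lowering tube 1 into the far-left opening.

Call:
move_arm --pt "0.25 -0.15 0 0 0 0 -1" --pt "0 0 2 0 0 0 -1" --pt "0 0 2 0 0 0 -1" --pt "0 0 2 0 0 0 -1" --pt "0 0 2 0 0 0 -1" --pt "0 0 1.5 0 0 0 -1" --pt "0 0 1.5 0 0 0 -1" --pt "0 0 1 0 0 0 -1" --pt "0 0 0.7 0 0 0 -1" --pt "0 0 0.3 0 0 0 -1" --pt "0 0 0 0 0 0 -1" --pt "0 0 0 0 0 0 -1"

```text
time: 25.38
tool_pos: [0.4667, 0.3631, 0.0832]
tool_rot: [0.0, 0.652, 0.758, 0.001]
contact_force: [-0.7, 0.3, 0.5]
gripper_width: 0.332
grasp_force: 59.2
```

Call:
move_arm --pt "0 0 0.2 0 0 0 -1" --pt "0 0 0.1 0 0 0 -1" --pt "0 0 0 0 0 0 -1"

```text
time: 25.63
tool_pos: [0.4664, 0.363, 0.0798]
tool_rot: [0.0, 0.652, 0.758, 0.0]
contact_force: [-0.3, -0.4, 0.8]
gripper_width: 0.329
grasp_force: 59.2
```

Call:
move_arm --pt "0 0 0.2 0 0 0 -1" --pt "0 0 0.1 0 0 0 -1" --pt "0 0 0 0 0 0 -1"

```text
time: 25.88
tool_pos: [0.466, 0.3627, 0.0761]
tool_rot: [-0.0, 0.652, 0.758, -0.0]
contact_force: [0.0, -0.6, -0.2]
gripper_width: 0.329
grasp_force: 59.2
```

Call:
move_arm --pt "0 0 0.15 0 0 0 -1" --pt "0 0 0 0 0 0 -1"

```text
time: 26.05
tool_pos: [0.4661, 0.3628, 0.0746]
tool_rot: [-0.0, 0.652, 0.758, -0.0]
contact_force: [-0.1, 0.7, -0.9]
gripper_width: 0.331
grasp_force: 59.2
```

Call:
move_arm --pt "0 0 0.15 0 0 0 -1" --pt "0 0 0 0 0 0 -1"

```text
time: 26.22
tool_pos: [0.4664, 0.363, 0.0737]
tool_rot: [0.0, 0.652, 0.758, 0.0]
contact_force: [0.1, 0.2, 2.3]
gripper_width: 0.33
grasp_force: 59.3
```

Touching the base at the expected height. Releasing and going to tube 2.

Call:
move_arm --pt "0 0 0 0 0 0 -0.2" --pt "0 0 0 0 0 0 0" --pt "0 0 0 0 0 0 0.2" --pt "0 0 0 0 0 0 0.2" --pt "0 0 0 0 0 0 0.2" --pt "0 0 -1 0 0 0 0.2" --pt "0 0 -2 0 0 0 0.2" --pt "0 0 -3 0 0 0 0.2" --pt "0 0 -3 0 0 0 1" --pt "0 0 -3 0 0 0 1" --pt "0 0 -2 0 0 0 1" --pt "0 0 0 0 0 0 1" --pt "0 0 0 0 0 0 1"

```text
time: 27.3
tool_pos: [0.4671, 0.3634, 0.216]
tool_rot: [0.001, 0.652, 0.758, 0.002]
contact_force: [-0.6, -0.5, 0.4]
gripper_width: 0.997
grasp_force: 0.0
```

```bash
python3 - <<'E'
from h import *
f=grab('wrist')
blobs(f,.098,np.array([.465,.363]),200,rad=.05)
togo((.602,-.245,.21),98.7)
E
```

```text
px 254 200 r 63.0 area 4768 r_mm 60.2 [0.4469 0.3557 0.098 ]
px 234 177 r 11.2 area 287 r_mm 10.4 [0.4265 0.3758 0.098 ]
pos [0.4662 0.3629 0.2138] phi 98.6 tilt [0.0006 0.0003] az -0.1 shift -62.14 4.23 0.38
```

Call:
move_arm --pt "-2 0.2 0 0 0 0 1" --pt "-3.3 0.2 0 0 0 0 1" --pt "-3.3 0.2 0 0 0 0 1" --pt "-3.3 0.2 0 0 0 0 1" --pt "-3.3 0.2 0 0 0 0 1" --pt "-3.3 0.2 0 0 0 0 1" --pt "-3.3 0.2 0 0 0 0 1" --pt "-3.3 0.2 0 0 0 0 1" --pt "-3.3 0.2 0 0 0 0 1" --pt "-3.3 0.2 0 0 0 0 1" --pt "-3.3 0.2 0 0 0 0 1" --pt "-3.3 0.2 0 0 0 0 1" --pt "-3.3 0.2 0 0 0 0 1" --pt "-3.3 0.2 0 0 0 0 1" --pt "-3.3 0.2 0 0 0 0 1" --pt "-3.3 0.2 0 0 0 0 1" --pt "-3.3 0.2 0 0 0 0 1" --pt "-3.3 0.3 0 0 0 0 1" --pt "-2.5 0.3 0 0 0 0 1" --pt "-1.5 0.2 0 0 0 0 1"

```text
time: 29.02
tool_pos: [0.5997, -0.2471, 0.2106]
tool_rot: [-0.002, 0.653, 0.757, -0.001]
contact_force: [0.2, -0.9, -1.0]
gripper_width: 0.998
grasp_force: 0.0
```

Call:
move_arm --pt "0 0 0 0 0 0 1" --pt "0 0 0 0 0 0 1"

```text
time: 29.18
tool_pos: [0.5999, -0.2445, 0.2117]
tool_rot: [-0.002, 0.652, 0.758, -0.0]
contact_force: [-0.7, 0.4, 0.6]
gripper_width: 1.003
grasp_force: 0.0
```

```bash
python3 - <<'E'
from h import *
f=grab('wrist');print(proj(f,(.602,-.245,.093)))
for v in(160,200,215): blobs(f,.093,np.array([.602,-.245]),v,rad=.04)
togo((.602,-.245,.067),98.7)
s=grab('side');t=grab('top')
for n,g in(('top',t),):
    for v in(130,180): blobs(g,.098,np.array([.445,.335]),v,40,30)
cv2.imwrite('pics/mid2.png',np.hstack([cv2.resize(f['img'],(400,300)),cv2.resize(s['img'][90:260,110:337],(400,300),interpolation=cv2.INTER_CUBIC)]))
E
```

```text
[278.45886173 196.50001376]
px 282 196 r 16.8 area 790 r_mm 16.0 [ 0.6056 -0.244   0.093 ]
px 282 197 r 15.8 area 595 r_mm 15.0 [ 0.6057 -0.2445  0.093 ]
px 282 196 r 15.1 area 526 r_mm 14.4 [ 0.6057 -0.2444  0.093 ]
pos [ 0.6001 -0.2438  0.2121] phi 98.62 tilt [-0.002   0.0018] az -0.08 shift -0.15 0.17 14.51
px 133 284 r 29.0 area 1311 r_mm 69.5 [0.4446 0.327  0.098 ]
px 133 284 r 28.2 area 807 r_mm 67.6 [0.4446 0.327  0.098 ]
```

View pics/mid2.png

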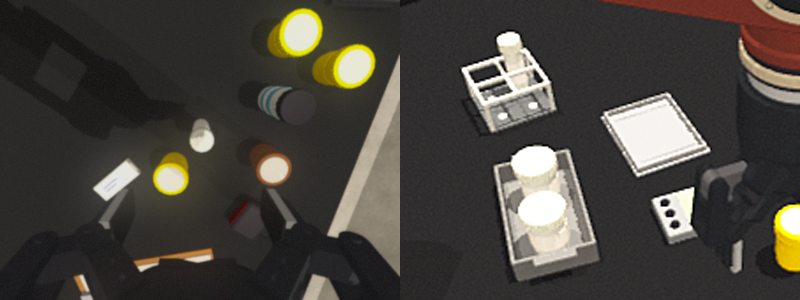

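Tube 1 stands in the rack's far opening, both cups stand in the tray, and the next tube is under the gripper at wrist pixel (282,196). Grasping tube 2.

Call:
move_arm --pt "-0.1 0.4 0 0 0 0 1" --pt "0 0 2.5 0 0 0 1" --pt "0 0 2.5 0 0 0 1" --pt "0 0 2.5 0 0 0 1" --pt "0 0 2.5 0 0 0 1" --pt "0 0 2.5 0 0 0 1" --pt "0 0 1 0 0 0 1" --pt "0 0 0.7 0 0 0 1" --pt "0 0 0.3 0 0 0 1" --pt "0 0 0 0 0 0 1" --pt "0 0 0 0 0 0 -1" --pt "0 0 0 0 0 0 -1" --pt "0 0 0 0 0 0 -1" --pt "0 0 0 0 0 0 -1" --pt "0 0 0 0 0 0 -1" --pt "0 0 0 0 0 0 -1" --pt "0 0 0 0 0 0 -1" --pt "0 0 0 0 0 0 -1" --pt "0 0 0 0 0 0 -1" --pt "0 0 0 0 0 0 -1"

```text
time: 31.0
tool_pos: [0.6056, -0.2458, 0.0698]
tool_rot: [0.001, 0.652, 0.758, 0.0]
contact_force: [-0.9, 0.9, 4.7]
gripper_width: 0.323
grasp_force: 59.0
```

Call:
move_arm --pt "0 0 0 0 0 0 -1" --pt "0 0 -0.5 0 0 0 -1" --pt "0 0 -1 0 0 0 -1" --pt "0 0 -2 0 0 0 -1" --pt "0 0 -2.5 0 0 0 -1" --pt "0 0 -2.5 0 0 0 -1" --pt "0 0 -2.5 0 0 0 -1" --pt "0 0 -2.5 0 0 0 -1" --pt "0 0 -1.5 0 0 0 -1" --pt "0 0 0 0 0 0 -1" --pt "0 0 0 0 0 0 -1"

```text
time: 31.92
tool_pos: [0.6049, -0.2454, 0.2189]
tool_rot: [0.001, 0.652, 0.758, 0.0]
contact_force: [-0.7, -0.9, -1.2]
gripper_width: 0.328
grasp_force: 59.2
```

```bash
python3 - <<'E'
from h import *
f=grab('wrist');z=manip.state()['tool_pos'][2]
for v in(190,200): blobs(f,z+.0245,manip.state()['tool_pos'][:2],v,rad=.04)
togo((.426,.307,.22),98.7)
E
```

```text
px 234 246 r 17.6 area 762 r_mm 8.8 [ 0.5823 -0.2346  0.2415]
px 269 250 r 16.9 area 208 r_mm 8.5 [ 0.5999 -0.2346  0.2415]
px 278 288 r 18.1 area 189 r_mm 9.4 [ 0.6077 -0.2556  0.2415]
px 234 246 r 17.5 area 753 r_mm 8.7 [ 0.5822 -0.2346  0.2415]
px 278 290 r 17.1 area 151 r_mm 8.9 [ 0.6078 -0.2562  0.2415]
pos [ 0.6041 -0.245   0.217 ] phi 98.6 tilt [-0.0017  0.0009] az -0.1 shift 57.25 -9.26 -0.3
```

Call:
move_arm --pt "1.5 -0.3 0 0 0 0 -1" --pt "3.1 -0.5 0 0 0 0 -1" --pt "3.1 -0.5 0 0 0 0 -1" --pt "3.1 -0.5 0 0 0 0 -1" --pt "3.1 -0.5 0 0 0 0 -1" --pt "3.1 -0.5 0 0 0 0 -1" --pt "3.1 -0.5 0 0 0 0 -1" --pt "3.1 -0.5 0 0 0 0 -1" --pt "3.1 -0.5 0 0 0 0 -1" --pt "3.1 -0.5 0 0 0 0 -1" --pt "3.1 -0.5 0 0 0 0 -1" --pt "3.1 -0.5 0 0 0 0 -1" --pt "3.1 -0.5 0 0 0 0 -1" --pt "3.1 -0.5 0 0 0 0 -1" --pt "3.1 -0.5 0 0 0 0 -1" --pt "3.1 -0.5 0 0 0 0 -1" --pt "3.1 -0.5 0 0 0 0 -1" --pt "3.1 -0.5 0 0 0 0 -1" --pt "2 -0.3 0 0 0 0 -1" --pt "1 -0.2 0 0 0 0 -1"

```text
time: 33.63
tool_pos: [0.425, 0.3079, 0.2155]
tool_rot: [-0.001, 0.651, 0.759, -0.002]
contact_force: [-0.0, -0.5, -0.3]
gripper_width: 0.33
grasp_force: 59.2
```

Call:
move_arm --pt "0 0 0 0 0 0 -1" --pt "0 0 0 0 0 0 -1" --pt "0 0 0 0 0 0 -1"

```text
time: 33.88
tool_pos: [0.4273, 0.3053, 0.2175]
tool_rot: [-0.0, 0.652, 0.758, -0.001]
contact_force: [0.3, -0.6, -0.2]
gripper_width: 0.322
grasp_force: 59.2
```

```bash
python3 - <<'E'
from h import *
togo((.4265,.307,.080),98.7)
E
```

```text
pos [0.4273 0.3053 0.2175] phi 98.54 tilt [-0.0011 -0.0012] az -0.16 shift 0.18 -0.05 13.75
```

Call:
move_arm --pt "0.2 0 0 0 0 0 -1" --pt "0 0 2 0 0 0 -1" --pt "0 0 2 0 0 0 -1" --pt "0 0 2 0 0 0 -1" --pt "0 0 2 0 0 0 -1" --pt "0 0 2 0 0 0 -1" --pt "0 0 1.5 0 0 0 -1" --pt "0 0 1 0 0 0 -1" --pt "0 0 0.7 0 0 0 -1" --pt "0 0 0.5 0 0 0 -1" --pt "0 0 0 0 0 0 -1" --pt "0 0 0 0 0 0 -1"

```text
time: 34.88
tool_pos: [0.4274, 0.3085, 0.082]
tool_rot: [0.0, 0.652, 0.758, 0.0]
contact_force: [-0.2, 0.7, 0.6]
gripper_width: 0.325
grasp_force: 59.2
```

Call:
move_arm --pt "0 0 0.2 0 0 0 -1" --pt "0 0 0.1 0 0 0 -1" --pt "0 0 0 0 0 0 -1"

```text
time: 35.13
tool_pos: [0.4271, 0.3085, 0.0788]
tool_rot: [0.0, 0.652, 0.758, 0.0]
contact_force: [0.5, 0.3, -0.4]
gripper_width: 0.323
grasp_force: 59.2
```

Call:
move_arm --pt "0 0 0.2 0 0 0 -1" --pt "0 0 0 0 0 0 -1"

```text
time: 35.3
tool_pos: [0.4268, 0.3084, 0.0763]
tool_rot: [-0.0, 0.652, 0.758, -0.0]
contact_force: [0.4, -0.7, -0.4]
gripper_width: 0.323
grasp_force: 59.2
```

Call:
move_arm --pt "0 0 0.15 0 0 0 -1" --pt "0 0 0 0 0 0 -1"

```text
time: 35.47
tool_pos: [0.4269, 0.3084, 0.0748]
tool_rot: [0.0, 0.652, 0.758, 0.0]
contact_force: [0.3, -0.5, -0.7]
gripper_width: 0.326
grasp_force: 59.3
```

Call:
move_arm --pt "0 0 0.1 0 0 0 -1" --pt "0 0 0 0 0 0 -1"

```text
time: 35.63
tool_pos: [0.4272, 0.3086, 0.0747]
tool_rot: [0.0, 0.652, 0.758, 0.0]
contact_force: [-1.2, -0.9, 4.2]
gripper_width: 0.323
grasp_force: 59.8
```

Seated. Releasing, turning to the mailer's angle (φ≈48°), and moving over it.

Call:
move_arm --pt "0 0 0 0 0 0 -0.2" --pt "0 0 0 0 0 0 0" --pt "0 0 0 0 0 0 0.2" --pt "0 0 0 0 0 0 0.2" --pt "0 0 0 0 0 0 0.2" --pt "0 0 -1 0 0 0 0.2" --pt "0 0 -2 0 0 0 0.2" --pt "0 0 -3 0 0 0 0.2" --pt "0 0 -3 0 0 0 1" --pt "0 0 -3 0 0 7 1" --pt "0 0 0 0 0 7 1" --pt "0 0 0 0 0 7 1" --pt "0 0 0 0 0 7 1" --pt "0 0 0 0 0 7 1" --pt "0 0 0 0 0 7 1" --pt "0 0 0 0 0 7 1" --pt "0 0 0 0 0 0 1" --pt "0 0 0 0 0 0 1"

```text
time: 37.13
tool_pos: [0.427, 0.3084, 0.1945]
tool_rot: [-0.0, 0.907, 0.421, 0.0]
contact_force: [-0.2, 0.3, 0.5]
gripper_width: 1.004
grasp_force: 0.0
```

```bash
python3 - <<'E'
from h import *
togo((.466,-.364,.20))
E
```

```text
pos [0.427  0.3084 0.1945] phi 49.78 tilt [0.0006 0.0003] az 0.0 shift -48.83 46.4 -0.55
```

Call:
move_arm --pt "-1.5 1.4 0 0 0 0 1" --pt "-2.4 2.3 0 0 0 0 1" --pt "-2.4 2.3 0 0 0 0 1" --pt "-2.4 2.3 0 0 0 0 1" --pt "-2.4 2.3 0 0 0 0 1" --pt "-2.4 2.3 0 0 0 0 1" --pt "-2.4 2.3 0 0 0 0 1" --pt "-2.4 2.3 0 0 0 0 1" --pt "-2.4 2.3 0 0 0 0 1" --pt "-2.4 2.3 0 0 0 0 1" --pt "-2.4 2.3 0 0 0 0 1" --pt "-2.4 2.3 0 0 0 0 1" --pt "-2.4 2.3 0 0 0 0 1" --pt "-2.4 2.3 0 0 0 0 1" --pt "-2.4 2.3 0 0 0 0 1" --pt "-2.4 2.3 0 0 0 0 1" --pt "-2.4 2.3 0 0 0 0 1" --pt "-2.4 2.3 0 0 0 0 1" --pt "-2.4 2.3 0 0 0 0 1" --pt "-2.4 2.3 0 0 0 0 1"

```text
time: 38.8
tool_pos: [0.465, -0.3444, 0.1942]
tool_rot: [0.0, 0.907, 0.421, 0.0]
contact_force: [0.0, 0.0, 0.6]
gripper_width: 0.999
grasp_force: 0.0
```

Call:
move_arm --pt "-1.2 1 0 0 0 0 1" --pt "-0.5 0.3 0 0 0 0 1" --pt "0 0 0 0 0 0 1" --pt "0 0 0 0 0 0 1"

```text
time: 39.13
tool_pos: [0.464, -0.3629, 0.1938]
tool_rot: [-0.001, 0.908, 0.42, 0.0]
contact_force: [-0.1, 0.5, 0.5]
gripper_width: 1.002
grasp_force: 0.0
```

```bash
python3 - <<'E'
from h import *
f=grab('wrist');hsv=cv2.cvtColor(f['img'],cv2.COLOR_BGR2HSV)
print(proj(f,(.466,-.364,.016)))
for v in(120,150,180):
    m=((hsv[...,2]>v)&(hsv[...,1]<60)).astype(np.uint8)
    cn,_=cv2.findContours(m,cv2.RETR_EXTERNAL,cv2.CHAIN_APPROX_NONE)
    for c in cn:
        if cv2.contourArea(c)<800: continue
        W=np.float32([ray(f,*p[0],.016)[:2]*1000 for p in c]);r=cv2.minAreaRect(W)
        if np.hypot(r[0][0]-466,r[0][1]+364)<60: 
            b=cv2.boxPoints(r);e=[b[1]-b[0],b[2]-b[1]];e=max(e,key=np.linalg.norm)
            print(v,r,np.degrees(np.arctan2(e[1],e[0]))%180)
togo((.466,-.364,.02),48)
E
```

```text
[278.22551332 181.00676378]
120 ((468.7008361816406, -364.713623046875), (89.40908813476562, 35.38261413574219), 48.37732696533203) 48.377304
150 ((469.3105163574219, -364.5405578613281), (88.12271118164062, 33.485958099365234), 49.069969177246094) 49.06997
180 ((468.7989807128906, -364.68023681640625), (87.02976989746094, 32.91326904296875), 48.41826248168945) 48.41825
pos [ 0.4641 -0.3626  0.1939] phi 49.7 tilt [-0.0001  0.0007] az 1.7 shift 0.02 0.23 17.39
```

The wrist view gives the mailer at (0.469, −0.365), 87×33.5 mm, at 48.6°, which fits. Descending.

Call:
move_arm --pt "0.1 0.4 0 0 0 1.1 1" --pt "0 0 2.5 0 0 0 1" --pt "0 0 2.5 0 0 0 1" --pt "0 0 2.5 0 0 0 1" --pt "0 0 2.5 0 0 0 1" --pt "0 0 2.5 0 0 0 1" --pt "0 0 2.5 0 0 0 1" --pt "0 0 1.5 0 0 0 1" --pt "0 0 1 0 0 0 1" --pt "0 0 0.7 0 0 0 1" --pt "0 0 0.5 0 0 0 1" --pt "0 0 0 0 0 0 1" --pt "0 0 0 0 0 0 1"

```text
time: 40.27
tool_pos: [0.4683, -0.3662, 0.0079]
tool_rot: [0.001, 0.912, 0.411, 0.0]
contact_force: [-0.1, 0.3, -0.5]
gripper_width: 1.003
grasp_force: 0.0
```

```bash
python3 - <<'E'
from h import *
togo((.469,-.3647,.0),48.6);print(manip.state()['contact_force'])
E
```

```text
pos [ 0.4683 -0.3662  0.0079] phi 48.51 tilt [ 0.0011 -0.0011] az -0.09 shift 0.16 -0.05 0.79
[-0.10359901  0.28161799 -0.52552259]
```

Call:
move_arm --pt "0.1 0 0.5 0 0 0 0.1" --pt "0 0 0 0 0 0 0.1" --pt "0 0 0 0 0 0 0.1" --pt "0 0 0 0 0 0 0.1" --pt "0 0 0 0 0 0 0.1"

```text
time: 40.68
tool_pos: [0.4685, -0.3652, 0.0022]
tool_rot: [0.0, 0.912, 0.411, 0.0]
contact_force: [0.4, -0.0, -0.2]
gripper_width: 0.552
grasp_force: 0.0
```

Call:
move_arm --pt "0 0 0 0 0 0 -1" --pt "0 0 0 0 0 0 -1" --pt "0 0 0 0 0 0 -1" --pt "0 0 0 0 0 0 -1" --pt "0 0 0 0 0 0 -1" --pt "0 0 0 0 0 0 -1"

```text
time: 41.18
tool_pos: [0.4684, -0.3651, 0.0019]
tool_rot: [0.0, 0.912, 0.411, -0.0]
contact_force: [-0.2, 0.1, -0.0]
gripper_width: -0.004
grasp_force: 0.0
```

The jaws shut on nothing again, with no force. The shut fingers should be right above the mailer, so I'll touch down in small steps to find the true tip height.

Call:
move_arm --pt "0 0 0.15 0 0 0 -1" --pt "0 0 0 0 0 0 -1"

```text
time: 41.35
tool_pos: [0.4682, -0.3649, 0.0001]
tool_rot: [-0.0, 0.912, 0.411, -0.0]
contact_force: [0.4, -0.2, 0.3]
gripper_width: 0.002
grasp_force: 0.0
```

Call:
move_arm --pt "0 0 0.15 0 0 0 -1" --pt "0 0 0 0 0 0 -1"

```text
time: 41.52
tool_pos: [0.4682, -0.3649, -0.0015]
tool_rot: [-0.0, 0.912, 0.411, -0.0]
contact_force: [-0.8, 0.6, -0.8]
gripper_width: -0.004
grasp_force: 0.0
```

```bash
python3 - <<'E'
from h import *
f=grab('side');a=grab('wrist')
S=cv2.resize(f['img'][340:420,215:325],(412,300),interpolation=cv2.INTER_CUBIC)
W=cv2.resize(a['img'][120:330,180:380],(380,399),interpolation=cv2.INTER_CUBIC)[:300]
cv2.imwrite('pics/mail.png',np.hstack([S,W]))
print(manip.state()['contact_force'],manip.state()['tool_pos'])
E
```

```text
[0.35011356 0.69833493 0.29644611] [ 0.46827312 -0.36498279 -0.00125453]
```

View pics/mail.png

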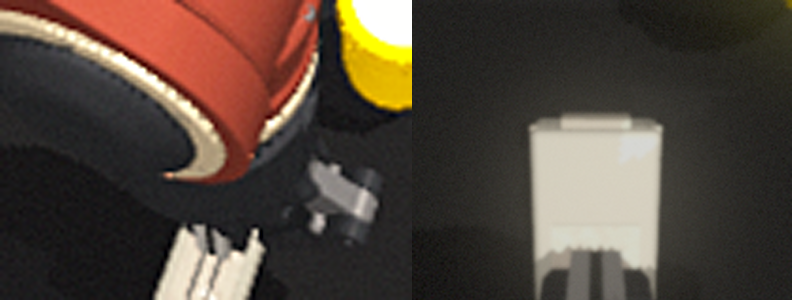

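The last picture shows the mailer undisturbed, with the shut fingers just over it. So the tips sit more than 17 mm behind the reported TCP. Continuing the touch-down to calibrate.

Call:
move_arm --pt "0 0 0.15 0 0 0 -1" --pt "0 0 0 0 0 0 -1"

```text
time: 41.78
tool_pos: [0.4683, -0.365, -0.0028]
tool_rot: [-0.0, 0.912, 0.411, -0.0]
contact_force: [-1.2, 0.4, 1.0]
gripper_width: -0.005
grasp_force: 0.0
```

Call:
move_arm --pt "0 0 0.15 0 0 0 -1" --pt "0 0 0 0 0 0 -1"

```text
time: 41.95
tool_pos: [0.4685, -0.3652, -0.0029]
tool_rot: [-0.0, 0.912, 0.411, -0.0]
contact_force: [-3.6, 2.9, 7.4]
gripper_width: -0.001
grasp_force: 3.8
```

Call:
move_arm --pt "0 0 0.1 0 0 0 -1" --pt "0 0 0 0 0 0 -1"

```text
time: 42.12
tool_pos: [0.4685, -0.3652, -0.0029]
tool_rot: [-0.0, 0.912, 0.411, -0.0]
contact_force: [-5.1, 4.5, 12.3]
gripper_width: -0.001
grasp_force: 6.5
```

Contact is at TCP z = −2.8 mm on the 16 mm top, so the tips are 18.8 mm behind the reported TCP. I'll rise, open, and grip with TCP at about −15 mm.

Call:
move_arm --pt "0 0 -2 0 0 0 -1" --pt "0 0 -2 0 0 0 -1" --pt "0 0 0 0 0 0 1" --pt "0 0 0 0 0 0 1" --pt "0 0 0 0 0 0 1" --pt "0 0 0 0 0 0 1" --pt "0 0 0 0 0 0 1" --pt "0 0 0 0 0 0 1" --pt "0 0 0 0 0 0 1" --pt "0 0 0 0 0 0 1"

```text
time: 42.95
tool_pos: [0.4682, -0.3649, 0.0344]
tool_rot: [-0.0, 0.912, 0.411, -0.0]
contact_force: [-0.4, -0.6, -0.1]
gripper_width: 0.999
grasp_force: 0.0
```

```bash
python3 - <<'E'
from h import *
f=grab('wrist');hsv=cv2.cvtColor(f['img'],cv2.COLOR_BGR2HSV)
for v in(120,150):
    m=((hsv[...,2]>v)&(hsv[...,1]<60)).astype(np.uint8)
    cn,_=cv2.findContours(m,cv2.RETR_EXTERNAL,cv2.CHAIN_APPROX_NONE)
    for c in cn:
        if cv2.contourArea(c)<2000: continue
        W=np.float32([ray(f,*p[0],.016)[:2]*1000 for p in c]);print(v,cv2.minAreaRect(W))
togo((.469,-.3647,-.015),48.6)
E
```

```text
120 ((469.38702392578125, -364.1255798339844), (88.39010620117188, 34.14894485473633), 48.309139251708984)
120 ((585.8203125, -328.90960693359375), (53.079410552978516, 57.48773193359375), 48.48439407348633)
150 ((469.36895751953125, -364.11273193359375), (88.35845947265625, 33.15391540527344), 48.35373306274414)
150 ((585.8203125, -328.90960693359375), (53.079410552978516, 57.48773193359375), 48.48439407348633)
pos [ 0.4682 -0.365   0.0346] phi 48.5 tilt [-0.0003  0.0003] az -0.1 shift 0.07 0.04 4.96
```

Call:
move_arm --pt "0 0 1.5 0 0 0 1" --pt "0 0 1.5 0 0 0 1" --pt "0 0 1 0 0 0 1" --pt "0 0 0.7 0 0 0 1" --pt "0 0 0.3 0 0 0 1" --pt "0 0 0 0 0 0 1" --pt "0 0 0 0 0 0 1"

```text
time: 43.58
tool_pos: [0.4686, -0.3653, -0.0148]
tool_rot: [0.0, 0.912, 0.411, 0.0]
contact_force: [0.1, -0.8, 0.5]
gripper_width: 0.999
grasp_force: 0.0
```

Call:
move_arm --pt "0 0 0 0 0 0 -1" --pt "0 0 0 0 0 0 -1" --pt "0 0 0 0 0 0 -1" --pt "0 0 0 0 0 0 -1" --pt "0 0 0 0 0 0 -1" --pt "0 0 0 0 0 0 -1" --pt "0 0 0 0 0 0 -1" --pt "0 0 0 0 0 0 -1" --pt "0 0 0 0 0 0 -1" --pt "0 0 0 0 0 0 -1"

```text
time: 44.42
tool_pos: [0.4689, -0.3656, -0.0143]
tool_rot: [0.001, 0.912, 0.411, 0.0]
contact_force: [0.5, -0.6, 5.8]
gripper_width: 0.374
grasp_force: 61.0
```

Gripped. Lifting slowly, turning to the slide tray's angle.

Call:
move_arm --pt "0 0 -0.5 0 0 0 -1" --pt "0 0 -1 0 0 0 -1" --pt "0 0 -1.5 0 0 0 -1" --pt "0 0 -2 0 0 0 -1" --pt "0 0 -2 0 0 0 -1" --pt "0 0 -2 0 0 0 -1" --pt "0 0 -2 0 0 0 -1" --pt "0 0 -2 0 0 0 -1" --pt "0 0 -2 0 0 -3 -1" --pt "0 0 0 0 0 -6 -1" --pt "0 0 0 0 0 -6 -1" --pt "0 0 0 0 0 -6 -1" --pt "0 0 0 0 0 -6 -1" --pt "0 0 0 0 0 -6 -1" --pt "0 0 0 0 0 -6 -1" --pt "0 0 0 0 0 -4 -1" --pt "0 0 0 0 0 -2 -1" --pt "0 0 0 0 0 0 -1"

```text
time: 45.92
tool_pos: [0.468, -0.3647, 0.1349]
tool_rot: [-0.0, 0.685, 0.729, 0.0]
contact_force: [0.7, 0.2, -0.3]
gripper_width: 0.378
grasp_force: 60.3
```

```bash
python3 - <<'E'
from h import *
s=manip.state();print(s['gripper_width'],s['grasp_force'])
# refine slide tray from side view, ray onto rim plane
for n in('top','side'):
    f=grab(n);hsv=cv2.cvtColor(f['img'],cv2.COLOR_BGR2HSV)
    m=((hsv[...,2]>100)&(hsv[...,1]<60)).astype(np.uint8)
    cn,_=cv2.findContours(m,cv2.RETR_EXTERNAL,cv2.CHAIN_APPROX_NONE)
    for c in cn:
        if cv2.contourArea(c)<800: continue
        W=np.float32([ray(f,*p[0],.009)[:2]*1000 for p in c]);r=cv2.minAreaRect(W)
        if np.hypot(r[0][0]-620,r[0][1]-188)<40: print(n,r)
togo((.621,.188,.155),93.9)
E
```

```text
0.37801716932332907 60.347299575805664
top ((621.5968017578125, 188.99530029296875), (114.97048950195312, 146.0413818359375), 4.476180076599121)
pos [ 0.4682 -0.3648  0.1349] phi 93.45 tilt [-0.0003  0.0004] az -0.45 shift 54.11 19.01 -2.01
```

Call:
move_arm --pt "1.3 0.5 0 0 0 0 -1" --pt "3 1 0 0 0 0 -1" --pt "3 1 0 0 0 0 -1" --pt "3 1 0 0 0 0 -1" --pt "3 1 0 0 0 0 -1" --pt "3 1 0 0 0 0 -1" --pt "3 1 0 0 0 0 -1" --pt "3 1 0 0 0 0 -1" --pt "3 1 0 0 0 0 -1" --pt "3 1 0 0 0 0 -1" --pt "3 1 0 0 0 0 -1" --pt "3 1.1 0 0 0 0 -1" --pt "3 1.1 0 0 0 0 -1" --pt "3 1.1 0 0 0 0 -1" --pt "3 1.1 0 0 0 0 -1" --pt "3 1.1 0 0 0 0 -1" --pt "3 1.1 0 0 0 0 -1" --pt "3 1.1 0 0 0 0 -1" --pt "1.2 0.5 0 0 0 0 -1" --pt "0.6 0.2 0 0 0 0 -1"

```text
time: 47.68
tool_pos: [0.6237, 0.189, 0.1348]
tool_rot: [-0.0, 0.684, 0.729, -0.0]
contact_force: [-0.4, -0.2, -1.0]
gripper_width: 0.379
grasp_force: 60.3
```

Call:
move_arm --pt "0 0 0 0 0 -0.5 -1" --pt "0 0 0 0 0 0 -1" --pt "0 0 0 0 0 0 -1"

```text
time: 47.93
tool_pos: [0.6236, 0.1852, 0.1348]
tool_rot: [0.0, 0.682, 0.731, -0.0]
contact_force: [-0.0, 0.7, -0.8]
gripper_width: 0.379
grasp_force: 60.3
```

```bash
python3 - <<'E'
from h import *
togo((.621,.188,-.007),94)
f=grab('wrist');hsv=cv2.cvtColor(f['img'],cv2.COLOR_BGR2HSV)
m=((hsv[...,2]>100)&(hsv[...,1]<60)).astype(np.uint8)
cn,_=cv2.findContours(m,cv2.RETR_EXTERNAL,cv2.CHAIN_APPROX_NONE)
for c in cn:
    if cv2.contourArea(c)<1500: continue
    z=manip.state()['tool_pos'][2]+.03
    for h in(.011,z): print(round(h,3),cv2.minAreaRect(np.float32([ray(f,*p[0],h)[:2]*1000 for p in c])))
E
```

```text
pos [0.6236 0.1852 0.1348] phi 93.92 tilt [-0.0005 -0.0005] az -0.08 shift 0.29 -0.24 14.18
0.011 ((811.3118286132812, 63.96815490722656), (89.9002456665039, 114.44070434570312), 7.034485816955566)
0.165 ((707.3321533203125, 172.21035766601562), (41.34870529174805, 52.635772705078125), 7.034463405609131)
0.011 ((422.676025390625, 60.77203369140625), (231.80006408691406, 114.71102905273438), 83.96200561523438)
0.165 ((528.5833740234375, 170.7403564453125), (106.61399841308594, 52.760135650634766), 83.96199035644531)
0.011 ((905.7908325195312, 59.91682434082031), (80.24021911621094, 330.0711669921875), 19.916364669799805)
0.165 ((750.786865234375, 170.34698486328125), (36.90566635131836, 151.81272888183594), 19.916364669799805)
0.011 ((627.9904174804688, 119.19805145263672), (121.51627349853516, 286.5130920410156), 4.57623815536499)
0.165 ((623.0155029296875, 197.61279296875), (55.89012908935547, 131.77867126464844), 4.576240539550781)
0.011 ((442.35748291015625, 309.7330322265625), (125.31009674072266, 50.098018646240234), 3.899479866027832)
0.165 ((537.6356201171875, 285.247314453125), (57.63504409790039, 23.042064666748047), 3.8994810581207275)
```

Call:
move_arm --pt "0.3 -0.2 0 0 0 0 -1" --pt "0 0 2 0 0 0 -1" --pt "0 0 2.5 0 0 0 -1" --pt "0 0 2.5 0 0 0 -1" --pt "0 0 2 0 0 0 -1" --pt "0 0 2 0 0 0 -1" --pt "0 0 1.2 0 0 0 -1" --pt "0 0 0.8 0 0 0 -1" --pt "0 0 0.5 0 0 0 -1" --pt "0 0 0.3 0 0 0 -1" --pt "0 0 0 0 0 0 -1" --pt "0 0 0 0 0 0 -1"

```text
time: 48.98
tool_pos: [0.6226, 0.1895, -0.002]
tool_rot: [0.001, 0.682, 0.731, 0.001]
contact_force: [0.4, 0.2, 0.2]
gripper_width: 0.376
grasp_force: 60.4
```

Call:
move_arm --pt "0 0 0.2 0 0 0 -1" --pt "0 0 0 0 0 0 -1"

```text
time: 49.15
tool_pos: [0.6223, 0.1895, -0.0044]
tool_rot: [0.0, 0.682, 0.731, 0.001]
contact_force: [-1.2, 1.1, -0.6]
gripper_width: 0.378
grasp_force: 60.4
```

Call:
move_arm --pt "0 0 0.2 0 0 0 -1" --pt "0 0 0 0 0 0 -1"

```text
time: 49.32
tool_pos: [0.6217, 0.1893, -0.0071]
tool_rot: [-0.0, 0.682, 0.731, 0.0]
contact_force: [0.0, -1.2, -0.4]
gripper_width: 0.378
grasp_force: 60.4
```

Call:
move_arm --pt "0 0 0.2 0 0 0 -1" --pt "0 0 0 0 0 0 -1"

```text
time: 49.48
tool_pos: [0.6215, 0.1893, -0.0095]
tool_rot: [-0.0, 0.682, 0.731, -0.0]
contact_force: [0.6, 0.1, -1.6]
gripper_width: 0.377
grasp_force: 60.4
```

Call:
move_arm --pt "0 0 0.15 0 0 0 -1" --pt "0 0 0 0 0 0 -1"

```text
time: 49.65
tool_pos: [0.6215, 0.1893, -0.011]
tool_rot: [-0.0, 0.682, 0.731, -0.0]
contact_force: [0.5, -1.2, 0.0]
gripper_width: 0.379
grasp_force: 60.4
```

Call:
move_arm --pt "0 0 0.1 0 0 0 -1" --pt "0 0 0 0 0 0 -1"

```text
time: 49.82
tool_pos: [0.6219, 0.1893, -0.0113]
tool_rot: [0.0, 0.682, 0.731, 0.0]
contact_force: [-0.6, -0.6, 1.1]
gripper_width: 0.374
grasp_force: 60.6
```

Touching at the expected height (−11.3 mm). Opening just enough, rising, and backing clear.

Call:
move_arm --pt "0 0 0 0 0 0 -0.1" --pt "0 0 0 0 0 0 0" --pt "0 0 0 0 0 0 0" --pt "0 0 0 0 0 0 0" --pt "0 0 -0.5 0 0 0 0" --pt "0 0 -1 0 0 0 0" --pt "0 0 -2 0 0 0 0" --pt "0 0 -3 0 0 0 0" --pt "0 0 -3 0 0 0 0" --pt "0 0 -3 0 0 0 0" --pt "0 0 -3 0 0 0 0" --pt "0 0 -3 0 0 0 0" --pt "-3 0 0 0 0 0 0" --pt "-3 0 0 0 0 0 0" --pt "-3 0 0 0 0 0 0" --pt "-3 0 0 0 0 0 0" --pt "-3 0 0 0 0 0 0" --pt "0 0 0 0 0 0 0" --pt "0 0 0 0 0 0 0"

```text
time: 51.4
tool_pos: [0.6325, 0.0383, 0.1746]
tool_rot: [0.0, 0.683, 0.73, 0.001]
contact_force: [0.1, 0.5, -0.2]
gripper_width: 0.499
grasp_force: 0.0
```

```bash
python3 - <<'E'
from h import *
t=grab('top');s=grab('side');o=cv2.imread('pics/top0.png').astype(int);d0=cv2.imread('pics/side0.png').astype(int)
hsv=cv2.cvtColor(s['img'],cv2.COLOR_BGR2HSV)
def bright(f,X,w=3):
    u,v=np.int32(proj(f,X)); return f['img'][v-w:v+w+1,u-w:u+w+1].mean().round(0)
for n,X in dict(c1=(.4415,.127,.07),c2=(.437,.042,.07),t1=(.466,.364,.098),t2=(.4265,.309,.098),mail=(.622,.189,.019)).items():
    print(n,'side',bright(s,X),'was',d0[tuple(np.int32(proj(s,X))[::-1])].mean(),'top',bright(t,X,1),'was',o[tuple(np.int32(proj(t,X))[::-1])].mean())
# mailer outline in side/top: very bright vs tray
for f,n in((s,'side'),(t,'top')):
    g=cv2.cvtColor(f['img'],cv2.COLOR_BGR2HSV)
    for v in(215,230,240):
        m=((g[...,2]>v)&(g[...,1]<60)).astype(np.uint8)
        cn,_=cv2.findContours(m,cv2.RETR_EXTERNAL,cv2.CHAIN_APPROX_NONE)
        for c in cn:
            if cv2.contourArea(c)<60: continue
            r=cv2.minAreaRect(np.float32([ray(f,*p[0],.019)[:2]*1000 for p in c]))
            if np.hypot(r[0][0]-622,r[0][1]-189)<60: print(n,v,np.round(r[0]),np.round(r[1]),round(r[2]))
# bystanders: image difference at vial and timer
for n,f,ref,P in(('vial',s,d0,(358,250)),('timer',s,d0,(270,211)),('vialT',t,o,(339,175)),('timerT',t,o,(262,219))):
    u,v=P;print(n,np.abs(f['img'].astype(int)-ref)[v-10:v+10,u-10:u+10].mean().round(1))
print(manip.state()['tool_pos'],manip.state()['time'])
E
```

```text
c1 side 255.0 was 196.33333333333334 top 77.0 was 168.33333333333334
c2 side 254.0 was 192.33333333333334 top 93.0 was 171.33333333333334
t1 side 233.0 was 41.0 top 249.0 was 69.33333333333333
t2 side 246.0 was 199.66666666666666 top 250.0 was 112.66666666666667
mail side 255.0 was 236.33333333333334 top 251.0 was 209.66666666666666
side 215 [622. 178.] [103. 129.] 4
side 230 [622. 179.] [102. 129.] 5
side 240 [622. 174.] [101. 118.] 5
top 215 [617. 199.] [93. 99.] 4
top 230 [620. 192.] [35. 81.] 4
top 240 [620. 191.] [33. 79.] 4
vial 6.1
timer 16.7
vialT 3.8
timerT 55.4
[0.63232755 0.04018374 0.17414849] 51.5
```

Side view: lids at both cup positions, tube caps over two separate rack openings, and the mailer flat inside the slide tray (centre 620,191 mm, 4°). The vial is unchanged; the timer is only shadowed by the arm. Handing in.

```bash
python3 -c "
from plant import manip
print(manip.job_done())"
```

```text
the job is handed in; nothing more can be done
None
```

I handed the job in at about 51.5 s: both cups are in the grey tray, both tubes are in separate rack openings, and the mailer lies flat in the slide tray; the vial has not moved, and I never touched the timer, though the arm hid it from my final check.

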